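# Gauge the headroom over a drone battery

### The arm

A 7-joint arm with a two-finger parallel gripper is mounted at the origin on the work surface. World frame = base frame: x ahead of the robot, y to its left, z up, the work surface at z = 0. Lengths are in mm, angles in rad, forces in N, time in s.
With the tool pointing down it reaches from about 400 to 875 mm from the base axis. Payload 4.4 kg.
Tool frame: the origin (TCP) lies at the very end of the fingers, on their centre line; the grasp point (between the pads) lies 19 mm behind it; y points along the fingers, z is the direction in which the jaws open and shut, and the axes are right-handed (so a half turn about y gives the same grasp; the last joint's range is limited). The gripper opens to 85 mm and grips with 20 to 120 N. Pads are 22 mm wide; open, the fingers measure 114 mm over their backs; the gripper's body (76 mm by 85 mm) begins 54 mm behind the grasp point. The pads swing forward as they close: fully open they stand 13 mm farther back than shut.
Start: joints at [-1.332, 0.628, 0.038, 1.517, -0.027, 0.996, -0.02], TCP at [195.042, 620.061, 231.313] pointing down, gripper open.
Joint ranges: [-3.06, 3.06], [-0.37, 2.12], [-1.25, 1.32], [0.18, 2.47], [-1.1, 4.24], [0.23, 1.98], [-2.94, 2.94]. Speed limits (rad/s): [2.57, 2.57, 3.14, 3.14, 3.14, 3.14, 3.14].

### API

Orientations are given as [roll, pitch, yaw] about the fixed x, y, z axes, in that order (R = Rz(yaw) Ry(pitch) Rx(roll)).
In Python, from cell import read_state, get_image, finish_job gives the robot as it stands. The module is installed in compiled form; this text tells all that it offers.
- The arm moves only by the tool servo_tool, never from a script. Its argument "increments" is a list of rows, each an object of numbers: "dx", "dy", "dz": the shift along the world's x, y, z in cm; "ax", "ay", "az": the turn, a rotation vector about the world's x, y, z in rad; "claw": the closure, from -1 (fully open) to 1 (shut). A call has 1 to 8 rows; each row is the pose to reach, as a shift and turn from the pose commanded when the call began; what a row does not reach only later rows make up. A row lasts 1/12 s, in which the tool goes at most 41.7 mm and 7.16 degrees, less where a joint would pass 70% of its speed; a pose out of reach is approached as far as the arm can. A call with a gripper value outside its range is refused whole. The fingers move at their own pace and stop on an object; the grip force is fixed at half the most. Time passes only in rows, so rows that repeat a pose let the fingers close. It gives the time, the measured TCP pose, the force and the opening at its end, in the units of the state.
- read_state(): the state, without advancing time (a new reading comes with each control period).
- get_image(name): name is "side" or "top"; returns a dict with "color" (400x640x3 uint8, red, green, blue), "fov_y" (degrees; the focal length in pixels is half the picture's height over the tangent of half this angle, whatever the lens; pixels are square), "cx", "cy" (the principal point, pixels), "R" (3x3) and "t" (3): a world point X has camera coordinates R X + t. Camera axes: x right, y down, z forward; pixel columns grow to the right and rows downward; lengths in mm; the calibration is good to about 2 mm. A picture is of the moment at which its call begins. There is no depth.
- finish_job(): hands the job in, once; it reports no verdict.
The state is a dict: "clock": time; "qpos": joint angles; "qd": joint speeds; "tau": joint torques, N m; "eef_pos": TCP position; "tool_rot": TCP orientation; "force": force on the tool from outside, world axes, zero at the start; "torque": the same for the moment, N m; "width": finger opening in mm.
Only numpy, scipy, OpenCV 4.12 (cv2) and the standard library are available. Lean on these libraries where they do the work, as an engineer would, in place of code of your own. Each camera call takes 0.05 s, during which the arm holds its last target.

### The job

Slide the loose battery brick into the battery bay of the drone on the bench stand, silver end first so that its socket end faces out of the bay, until it is fully home against the bay's end stop. Then take the steel taper gauge by its thick end and slide it, thin end first, flat along the top of the battery under the bar of the top plate, until it drags snugly between the two; do not force it. Finish still holding the gauge there, snug at that depth, so that it can be read, and leave everything else on the table where it lies.

Things in the scene. Friction and masses are not known exactly. Their poses are not given: they have to be found in the camera images.
- drone: Black carbon quadcopter, propellers off, fixed on a grey bench stand. Origin on the table under its middle; x = the way into the battery bay (level, towards the camera nose), y left of that, z up. The bay runs along x at y = 0; its floor (lower plate) is 55 mm above the table. Four motors 28 mm wide at x, y = +-110 mm, shafts up to 85 mm above the table.
- bay_entry (a point): Point on the bay's floor, on its middle line, at drone x = -34 mm, where the cheeks begin; axes as the drone's. Two 14 mm high cheeks guide the battery's sides: 54 mm apart here, closing in to 44.4 mm at x = -20 mm and then straight up to the end stop. In front of this point the floor goes on as a 38 mm wide tail to x = -96 mm.
- bay_stop (a point): Middle of the foot of the bay's end stop, on the bay's floor at drone x = +50 mm: the battery's silver end comes to rest against this face (20 mm high).
- top_plate: The drone's black top plate, 2.5 mm thick, fixed; origin and axes as the drone's but for its height, which is set anew every time: 4 to 7 mm clear over the seated battery. Its bar across the mouth covers x = -25 to -7 mm, 62 mm wide; beyond it the middle is cut away to x = +23 mm. Two 5 mm standoffs at x = -17, y = +-27 mm. A puck at x = +73 mm stands 10 mm above the plate's underside.
- bay_mouth (a point): Middle of the lower edge of the top plate's bar, at the mouth of the bay (drone x = -25 mm, y = 0): the edge that the gauge's sloping face comes to bear on. Axes as the drone's.
- battery_center (a point): Centre of the battery brick, 120 x 42 x 26 mm, about 0.3 kg, grey shrink casing with silver plates, flat on the table at the start. x along its length towards its bare silver end (socket end at -x), z up. Fully home its centre is at drone x = -10 mm, 68 mm above the table, and 45 mm of it sticks out in front of the top plate's bar.
- battery_socket (a point): Middle of the battery's black socket end face, 60 mm from its centre.
- gauge_grip (a point): Middle of the handle (thick end) of the steel taper gauge, flat on the table at the start: 155 mm long, 18 mm wide, about 0.17 kg. Handle: plain bar 55 mm long, 12 mm thick. Blade: 100 mm long, underside flat with the handle's, top sloping 1 in 10 down to 2 mm. This point is 6 mm above the underside, 127.5 mm from the thin end. x towards the thin end, z up.
- gauge_tip (a point): Middle of the lower edge of the gauge's thin end.
- battery: The battery brick; origin at the centre of its underside, axes as battery_center.
- gauge: The taper gauge; origin at the middle of its length and width, on its flat underside, axes as gauge_grip.
- leg_a: White nylon landing leg lying on the table, 75 mm long, 14 mm high; leave it.
- leg_b: The second landing leg; leave it.
- driver: Hex driver with a brushed steel handle, 150 mm long, 18 mm thick, lying on the table; leave it.
- prop: Grey two-blade propeller, 178 mm long, lying flat; leave it.
- spare_motor: Loose spare motor, 28 mm wide, 33 mm tall, standing on the table; leave it.
- screw_tray: Open steel screw tray, 100 x 140 x 22 mm; leave it.
- tape_roll: Black roll of tape, 72 mm wide, 19 mm high; leave it.
Mind the look-alikes: they are no part of the job. Leave any green or pink look-alike of the gauge alone. Leave any brown look-alike of the battery alone.

How it is judged:
By the outcome, as a careful person would: the job done as asked, in the order asked, and still so for the second after the job is handed in, while the arm keeps its last pose, push and grip.
It also fails if it takes over 72 s, if anything falls off the work surface, if the arm or the gripper's body presses on something with over 40 N, if the wrist force passes 120 N, or if a joint passes its speed limit or range.

## Working session

There is one attempt and no reset: what is moved stays moved. The work goes in short steps, Python scripts to look and compute and a tool call to move; the robot and the scene stay as the last step left them, time stands still between calls to the robot, and variables do not carry over. Pictures are saved under pics/ and viewed, and the job is handed in when it is done.

Besides the shell and the picture viewer there is one more tool, called after ">>>" as name(argument=value, ...) on one line, values as JSON. servo_tool: Moves the arm, as the interface text tells. Its arguments: {"type":"object","properties":{"increments":{"type":"array","items":{"type":"object","properties":{"dx":{"type":"number"},"dy":{"type":"number"},"dz":{"type":"number"},"ax":{"type":"number"},"ay":{"type":"number"},"az":{"type":"number"},"claw":{"type":"number"}}}}},"required":["increments"]}

```bash
mkdir -p pics
cat > h.py <<'E'
import numpy as np, cv2
from cell import read_state, get_image, finish_job
def snap(n,tag):
    im=get_image(n); cv2.imwrite(f'pics/{tag}.png',cv2.cvtColor(im['color'],cv2.COLOR_RGB2BGR))
    np.savez(f'{tag}.npz',**im); return im
def load(tag): return dict(np.load(f'{tag}.npz'))
def K(im):
    h=im['color'].shape[0]; f=h/2/np.tan(np.radians(float(im['fov_y']))/2); return f,float(im['cx']),float(im['cy'])
def onz(im,u,v,z):
    f,cx,cy=K(im); R=im['R'];t=im['t']; C=-R.T@t; d=R.T@np.array([(u-cx)/f,(v-cy)/f,1]); s=(z-C[2])/d[2]; return C+s*d
def proj(im,X):
    f,cx,cy=K(im); c=im['R']@np.array(X,float)+im['t']; return np.array([cx+f*c[0]/c[2],cy+f*c[1]/c[2]])
E
python3 - <<'E'
from h import *
for n in('side','top'):
    im=snap(n,n+'0'); print(n,im['fov_y'],im['cx'],im['cy'],-im['R'].T@im['t'],im['R'].round(3).tolist())
s=read_state(); print(s)
E
```

```text
side 44.947595640736 320.98633641909043 201.5534689380677 [ -46.1160676  -860.85928444  979.85126227] [[0.823, -0.568, -0.007], [-0.372, -0.53, -0.762], [0.429, 0.629, -0.648]]
top 42.87217101357325 316.897182348999 203.82577160517198 [ 259.68857615    2.59569017 1551.24689258] [[-0.001, -1.0, -0.005], [-0.979, 0.002, -0.203], [0.203, 0.004, -0.979]]
{'clock': 0.1, 'qpos': array([-1.33182758,  0.62925649,  0.03841507,  1.51824429, -0.02701442,
        0.99629849, -0.01997427]), 'qd': array([-0.00068101, -0.00170676,  0.00071722, -0.00295798,  0.0007928 ,
       -0.0002726 , -0.00109567]), 'tau': array([ 2.50879049e-03, -5.64539909e+01,  1.22997187e+00, -1.93976712e+01,
        1.11733441e-02,  5.38865483e-03, -1.16342298e-05]), 'eef_pos': array([194.83250807, 619.53927536, 230.48622987]), 'tool_rot': array([-1.57248635e+00,  1.29569539e-05, -3.04726319e-01]), 'force': array([ 0.75076851,  0.30983122, -1.02282085]), 'torque': array([-0.00071027, -0.01329912, -0.03000163]), 'width': 85.69498028944042}
```

View pics/side0.png

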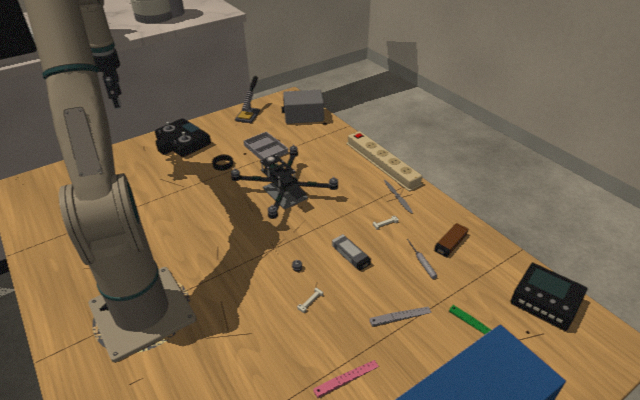

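View pics/top0.png

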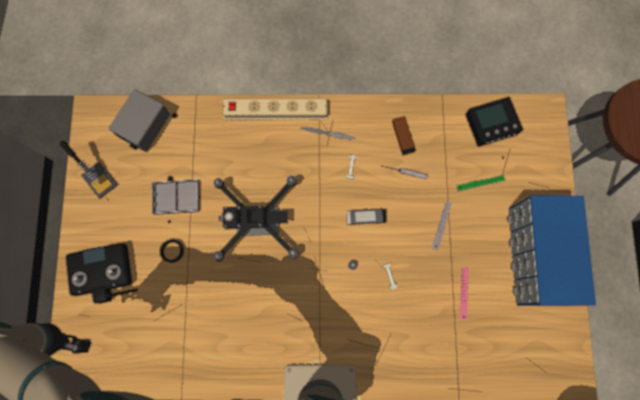

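The grey battery is at top (367,216), with a brown look-alike at (403,135). The steel gauge is at (442,225), and its look-alikes are green (481,183) and pink (464,293). The prop (328,132) and driver (405,172) could also be mistaken for the gauge. I choose the grey battery and the grey steel gauge, and crop closer to check.

Run:
```python
import cv2
t=cv2.imread('pics/top0.png'); s=cv2.imread('pics/side0.png')
a=cv2.resize(t[170:270,200:320],None,fx=5,fy=5,interpolation=cv2.INTER_CUBIC)
b=cv2.resize(t[180:260,330:470],None,fx=5,fy=5,interpolation=cv2.INTER_CUBIC)
c=cv2.resize(s[140:230,220:350],None,fx=6,fy=6,interpolation=cv2.INTER_CUBIC)
d=cv2.resize(s[220:340,320:450],None,fx=5,fy=5,interpolation=cv2.INTER_CUBIC)
for n,i in zip('abcd',(a,b,c,d)): cv2.imwrite(f'pics/c0{n}.png',i)
```

```text
(no output)
```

View pics/c0a.png

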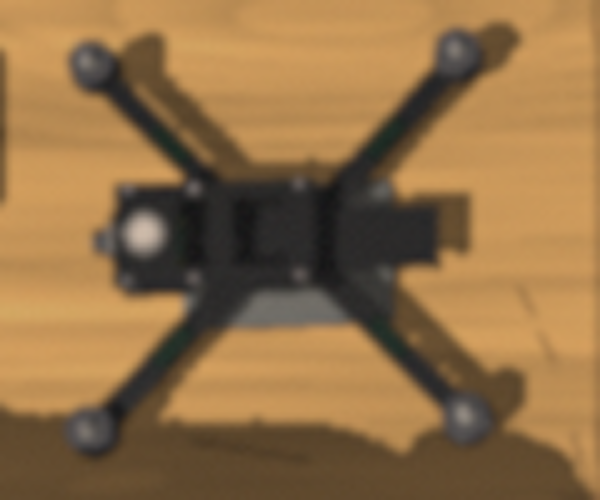

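View pics/c0b.png

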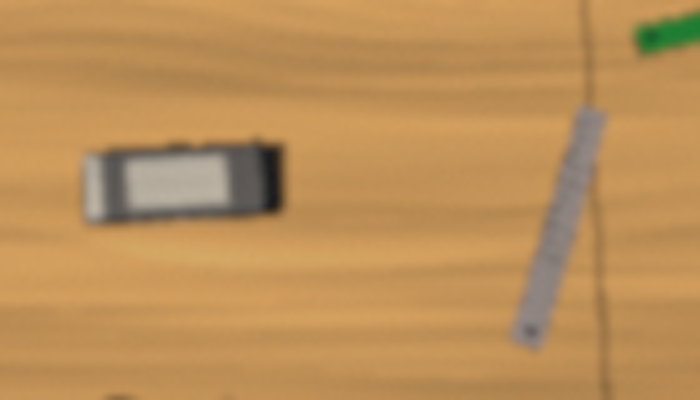

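View pics/c0c.png

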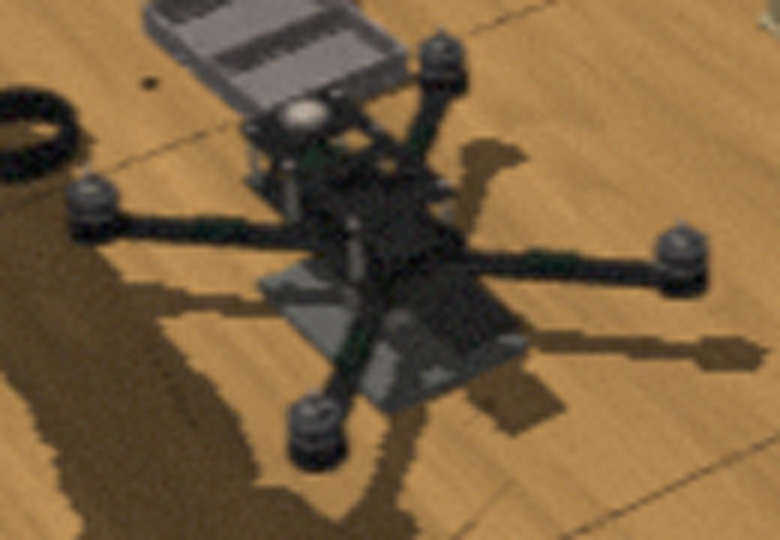

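View pics/c0d.png

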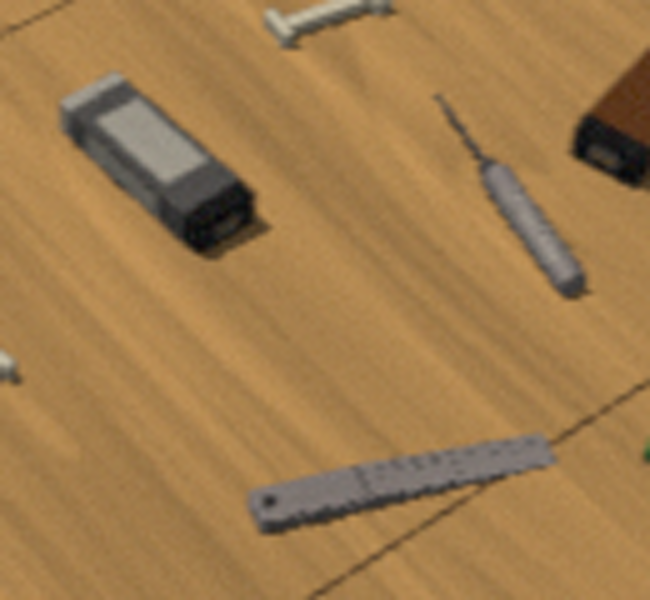

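The crops confirm both choices: the battery has its silver end to image left (+y) and its black socket to the right. The gauge's handle hole is at top (436,247) and its thin end at (448,203). Next I measure positions.

```bash
cat > m.py <<'E'
from h import *
T=load('top0');S=load('side0')
def tri(pt,ps):
    A=[];b=[]
    for im,p in((T,pt),(S,ps)):
        f,cx,cy=K(im);R=im['R'];t=im['t'];C=-R.T@t;d=R.T@np.array([(p[0]-cx)/f,(p[1]-cy)/f,1]);d/=np.linalg.norm(d)
        P=np.eye(3)-np.outer(d,d);A.append(P);b.append(P@C)
    A=np.vstack(A);b=np.hstack(b);x=np.linalg.lstsq(A,b,rcond=None)[0];return x,np.linalg.norm(A@x-b)
E
python3 - <<'E'
from m import *
tp=[(218.4,183.2),(291.6,180.6),(218.4,256),(293.4,253)];sp=[(293.5,150),(333.8,182.5),(235.5,174),(272.8,209)]
for a,b in zip(tp,sp):
    x,r=tri(a,b);print(x.round(1),round(r,1),onz(T,*a,80).round(1))
# masks
def show(im,roi,f,z,name):
    x0,y0,x1,y1=roi;c=im['color'][y0:y1,x0:x1]
    m=f(c.astype(int),cv2.cvtColor(c,cv2.COLOR_RGB2HSV)).astype(np.uint8)
    cs,_=cv2.findContours(m,cv2.RETR_EXTERNAL,cv2.CHAIN_APPROX_NONE);k=max(cs,key=cv2.contourArea)
    pts=k[:,0,:]+[x0,y0]
    W=np.array([onz(im,u,v,z)[:2] for u,v in pts],np.float32)
    print(name,cv2.contourArea(k),cv2.minAreaRect(pts.astype(np.float32)),cv2.minAreaRect(W),cv2.boxPoints(cv2.minAreaRect(W)).round(1).tolist())
nw=lambda c,h:(h[...,1]<90)
show(T,(335,195,400,240),nw,26,'bat top')
show(T,(425,190,460,260),nw,6,'gauge top')
show(S,(360,295,440,335),nw,6,'gauge side')
show(S,(325,230,380,275),nw,13,'bat side')
E
```

```text
[635.9 305.2  60.6] 3.3 [628.8 302.2  80. ]
[643.4  84.3  60.5] 3.3 [636.2  84.2  80. ]
[415.7 297.1  61. ] 2.7 [412. 294.  80.]
[423.4  77.   68.5] 2.9 [420.3  77.2  80. ]
bat top 472.5 ((365.7615051269531, 216.2076873779297), (13.812034606933594, 38.21884536743164), 86.8201675415039) ((537.83642578125, -139.12384033203125), (42.636783599853516, 116.29608917236328), 3.0968151092529297) [[513.4000244140625, -82.19999694824219], [519.7000122070312, -198.3000030517578], [562.2999877929688, -196.0], [556.0, -79.9000015258789]]
gauge top 255.5 ((441.5522766113281, 225.0154266357422), (6.429778099060059, 49.149662017822266), 16.46001434326172) ((514.1754150390625, -373.27252197265625), (19.370397567749023, 154.41941833496094), 71.14669036865234) [[438.0, -357.5], [584.0999755859375, -407.3999938964844], [590.4000244140625, -389.1000061035156], [444.20001220703125, -339.20001220703125]]
gauge side 437.0 ((399.79736328125, 315.1285095214844), (9.037890434265137, 61.15864944458008), 76.90811157226562) ((513.4470825195312, -376.20318603515625), (25.384737014770508, 153.87220764160156), 70.22225189208984) [[436.79998779296875, -362.1000061035156], [581.5999755859375, -414.20001220703125], [590.0999755859375, -390.29998779296875], [445.29998779296875, -338.20001220703125]]
bat side 611.5 ((350.6605224609375, 251.818115234375), (43.62291717529297, 16.58464813232422), 41.423667907714844) ((539.493408203125, -142.11495971679688), (54.10219955444336, 133.8297882080078), 2.386286973953247) [[509.70001220703125, -76.4000015258789], [515.2999877929688, -210.10000610351562], [569.2999877929688, -207.8000030517578], [563.7000122070312, -74.0999984741211]]
```

>>> servo_tool(increments=[{"dx": 1.3,"dy": -2.5,"az": -0.1,"claw": -1},{"dx": 2.8,"dy": -6,"az": -0.2,"claw": -1},{"dx": 4.4,"dy": -9.5,"az": -0.3,"claw": -1},{"dx": 6,"dy": -13,"az": -0.4,"claw": -1},{"dx": 7.6,"dy": -16.5,"az": -0.5,"claw": -1},{"dx": 9.2,"dy": -20,"az": -0.6,"claw": -1},{"dx": 10.8,"dy": -23.5,"az": -0.7,"claw": -1},{"dx": 12.4,"dy": -27,"az": -0.8,"claw": -1}])

```text
invalid input at $.increments[0]: expected keys dx, dy, dz, ax, ay, az, claw
```

>>> servo_tool(increments=[{"dx": 1.6,"dy": -3.7,"az": -0.1,"claw": -1},{"dx": 3.2,"dy": -7.4,"az": -0.2,"claw": -1},{"dx": 4.8,"dy": -11.1,"az": -0.3,"claw": -1},{"dx": 6.4,"dy": -14.8,"az": -0.411,"claw": -1},{"dx": 8,"dy": -18.5,"az": -0.411,"claw": -1},{"dx": 9.6,"dy": -22.2,"az": -0.411,"claw": -1},{"dx": 11.2,"dy": -25.9,"az": -0.411,"claw": -1},{"dx": 12.8,"dy": -29.6,"az": -0.411,"claw": -1}])

```text
invalid input at $.increments[0]: expected keys dx, dy, dz, ax, ay, az, claw
```

>>> servo_tool(increments=[{"dx": 1.6,"dy": -3.7,"claw": -1},{"dx": 3.2,"dy": -7.4,"dz": -1,"claw": -1},{"dx": 4.8,"dy": -11.1,"dz": -3,"claw": -1},{"dx": 6.4,"dy": -14.8,"dz": -5,"claw": -1},{"dx": 8,"dy": -19,"dz": -8,"claw": -1},{"dx": 9.55,"dy": -22.5,"dz": -11,"claw": -1},{"dx": 9.55,"dy": -24.2,"dz": -13,"claw": -1},{"dx": 9.55,"dy": -24.2,"dz": -13,"claw": -1}])

```text
invalid input at $.increments[0]: expected keys dx, dy, dz, ax, ay, az, claw
```

All keys are required in every row.

>>> servo_tool(increments=[{"dx": 1.3,"dy": -2.5,"dz": 0,"ax": 0,"ay": 0,"az": -0.1,"claw": -1},{"dx": 2.8,"dy": -6,"dz": 0,"ax": 0,"ay": 0,"az": -0.2,"claw": -1},{"dx": 4.4,"dy": -9.5,"dz": 0,"ax": 0,"ay": 0,"az": -0.3,"claw": -1},{"dx": 6,"dy": -13,"dz": 0,"ax": 0,"ay": 0,"az": -0.4,"claw": -1},{"dx": 7.6,"dy": -16.5,"dz": 0,"ax": 0,"ay": 0,"az": -0.5,"claw": -1},{"dx": 9.2,"dy": -20,"dz": 0,"ax": 0,"ay": 0,"az": -0.6,"claw": -1},{"dx": 10.8,"dy": -23.5,"dz": 0,"ax": 0,"ay": 0,"az": -0.7,"claw": -1},{"dx": 12.4,"dy": -27,"dz": 0,"ax": 0,"ay": 0,"az": -0.8,"claw": -1}])

```text
clock: 0.77
eef_pos: [319.3, 348.1, 231.2]
tool_rot: [-1.571, -0.0, -1.11]
force: [1.1, 0.5, 0.1]
width: 85.3
```

>>> servo_tool(increments=[{"dx": 1.6,"dy": -3.7,"dz": 0,"ax": 0,"ay": 0,"az": -0.1,"claw": -1},{"dx": 3.2,"dy": -7.4,"dz": 0,"ax": 0,"ay": 0,"az": -0.2,"claw": -1},{"dx": 4.8,"dy": -11.1,"dz": 0,"ax": 0,"ay": 0,"az": -0.3,"claw": -1},{"dx": 6.4,"dy": -14.8,"dz": 0,"ax": 0,"ay": 0,"az": -0.411,"claw": -1},{"dx": 8,"dy": -18.5,"dz": 0,"ax": 0,"ay": 0,"az": -0.411,"claw": -1},{"dx": 9.6,"dy": -22.2,"dz": 0,"ax": 0,"ay": 0,"az": -0.411,"claw": -1},{"dx": 11.2,"dy": -25.9,"dz": 0,"ax": 0,"ay": 0,"az": -0.411,"claw": -1},{"dx": 12.8,"dy": -29.6,"dz": 0,"ax": 0,"ay": 0,"az": -0.411,"claw": -1}])

```text
clock: 1.43
eef_pos: [447.2, 52.3, 231.3]
tool_rot: [-1.571, 0.0, -1.515]
force: [0.7, 0.5, -0.6]
width: 85.5
```

>>> servo_tool(increments=[{"dx": 1.6,"dy": -3.7,"dz": 0,"ax": 0,"ay": 0,"az": 0,"claw": -1},{"dx": 3.2,"dy": -7.4,"dz": -1,"ax": 0,"ay": 0,"az": 0,"claw": -1},{"dx": 4.8,"dy": -11.1,"dz": -3,"ax": 0,"ay": 0,"az": 0,"claw": -1},{"dx": 6.4,"dy": -14.8,"dz": -5,"ax": 0,"ay": 0,"az": 0,"claw": -1},{"dx": 8,"dy": -19,"dz": -8,"ax": 0,"ay": 0,"az": 0,"claw": -1},{"dx": 9.55,"dy": -22.5,"dz": -11,"ax": 0,"ay": 0,"az": 0,"claw": -1},{"dx": 9.55,"dy": -24.2,"dz": -13,"ax": 0,"ay": 0,"az": 0,"claw": -1},{"dx": 9.55,"dy": -24.2,"dz": -13,"ax": 0,"ay": 0,"az": 0,"claw": -1}])

```text
clock: 2.1
eef_pos: [540.6, -193.8, 97.2]
tool_rot: [-1.575, -0.002, -1.522]
force: [0.1, 0.2, 0.4]
width: 85.5
```

Run:
```python
from h import *
for n in('top','side'):
    im=snap(n,n+'1')
s=read_state(); print(s['clock'],s['eef_pos'],s['tool_rot'],s['qpos'].round(2))
T=load('top1');S=load('side1')
t=T['color'][100:270,200:440,::-1]; s=S['color'][120:340,220:460,::-1]
cv2.imwrite('pics/1a.png',cv2.resize(t,None,fx=3.3,fy=3.3,interpolation=cv2.INTER_CUBIC))
cv2.imwrite('pics/1b.png',cv2.resize(s,None,fx=2.7,fy=2.7,interpolation=cv2.INTER_CUBIC))
```

```text
2.2 [ 540.63794472 -189.87445814   99.16570056] [-1.57520165e+00  4.06584226e-04 -1.51979395e+00] [ 0.09  0.72  0.31  1.85 -0.35  0.63  0.67]
```

View pics/1a.png

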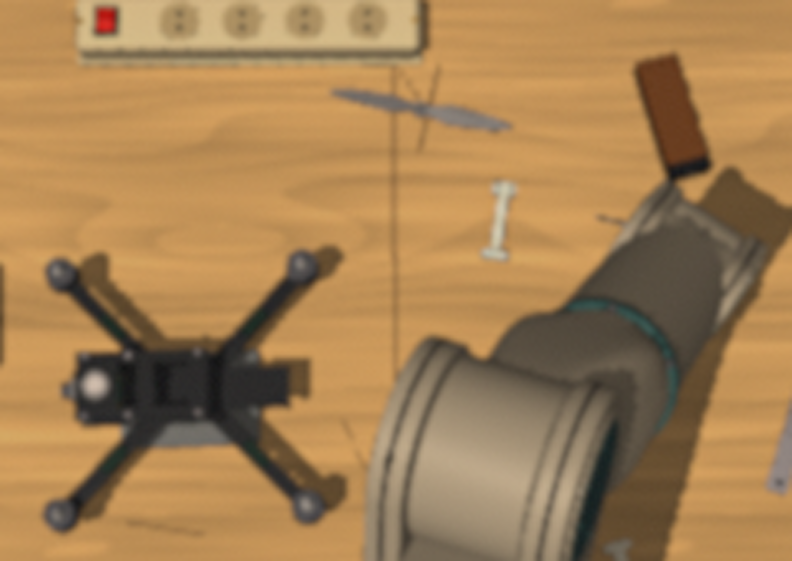

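View pics/1b.png

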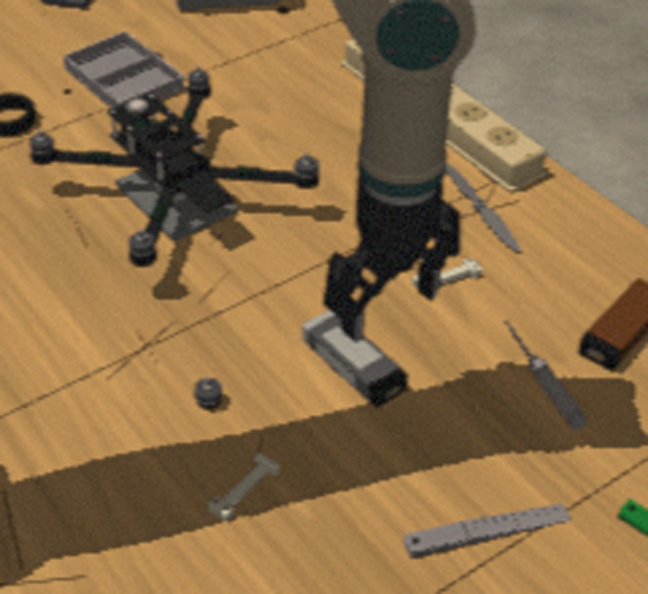

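>>> servo_tool(increments=[{"dx": 0,"dy": 0,"dz": -1.5,"ax": 0,"ay": 0,"az": 0,"claw": -1},{"dx": 0,"dy": 0,"dz": -3.2,"ax": 0,"ay": 0,"az": 0,"claw": -1},{"dx": 0,"dy": 0,"dz": -5,"ax": 0,"ay": 0,"az": 0,"claw": -1},{"dx": 0,"dy": 0,"dz": -6.6,"ax": 0,"ay": 0,"az": 0,"claw": -1},{"dx": 0,"dy": 0,"dz": -8,"ax": 0,"ay": 0,"az": 0,"claw": -1},{"dx": 0,"dy": 0,"dz": -9,"ax": 0,"ay": 0,"az": 0,"claw": -1},{"dx": 0,"dy": 0,"dz": -9.2,"ax": 0,"ay": 0,"az": 0,"claw": -1},{"dx": 0,"dy": 0,"dz": -9.2,"ax": 0,"ay": 0,"az": 0,"claw": -1}])

```text
clock: 2.87
eef_pos: [542.7, -186.7, 9.6]
tool_rot: [-1.571, 0.001, -1.514]
force: [-0.2, -0.5, 0.5]
width: 85.7
```

Run:
```python
from h import *
im=snap('side','side2')
s=read_state(); print(s['clock'],s['eef_pos'],s['tool_rot'],s['force'])
cv2.imwrite('pics/2b.png',cv2.resize(im['color'][200:300,300:420,::-1],None,fx=5,fy=5,interpolation=cv2.INTER_CUBIC))
```

```text
2.9167 [ 543.04328076 -187.22036288   10.10259555] [-1.56999538e+00  1.25509419e-04 -1.51480497e+00] [ 0.41838403 -0.47073876 -0.02531865]
```

View pics/2b.png

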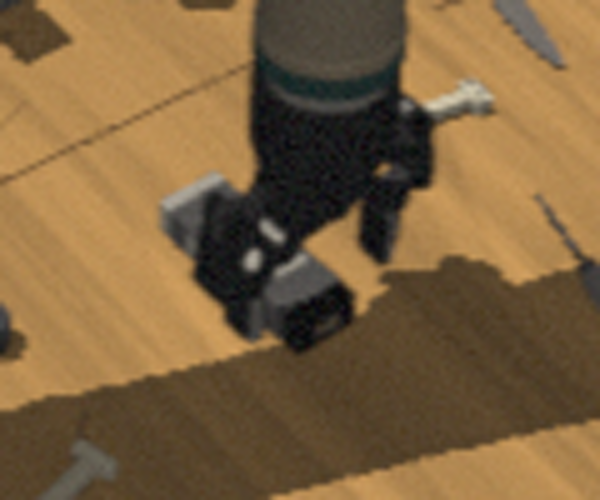

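The fingers straddle the battery near the socket end. I close them.

>>> servo_tool(increments=[{"dx": 0,"dy": 0,"dz": 0,"ax": 0,"ay": 0,"az": 0,"claw": 1},{"dx": 0,"dy": 0,"dz": 0,"ax": 0,"ay": 0,"az": 0,"claw": 1},{"dx": 0,"dy": 0,"dz": 0,"ax": 0,"ay": 0,"az": 0,"claw": 1},{"dx": 0,"dy": 0,"dz": 0,"ax": 0,"ay": 0,"az": 0,"claw": 1},{"dx": 0,"dy": 0,"dz": 0,"ax": 0,"ay": 0,"az": 0,"claw": 1},{"dx": 0,"dy": 0,"dz": 0,"ax": 0,"ay": 0,"az": 0,"claw": 1},{"dx": 0,"dy": 0,"dz": 0,"ax": 0,"ay": 0,"az": 0,"claw": 1},{"dx": 0,"dy": 0,"dz": 0,"ax": 0,"ay": 0,"az": 0,"claw": 1}])

```text
clock: 3.58
eef_pos: [542.9, -188.1, 10.2]
tool_rot: [-1.57, -0.0, -1.516]
force: [-0.5, 0.8, 6.0]
width: 40.7
```

Run:
```python
from h import *
from m import *
# tail measurement: crop a scale 5 origin (200,170); dark mask
c=T['color'].astype(int); g=c.sum(2)
print(g[206:230,262:296:3])
sub=T['color'][200:235,255:300,::-1]
cv2.imwrite('pics/tail.png',cv2.resize(sub,None,fx=16,fy=16,interpolation=cv2.INTER_NEAREST))
```

```text
[[162 162 109 130 175 273 448 457 454 450 450 446]
 [133 109 106 133 202 277 432 429 427 429 423 448]
 [111  73 106 146 224 267 386 356 351 348 346 439]
 [108  69 116 156 206 224 303 265 252 255 258 433]
 [107  68 110 158 172 175 224 202 194 220 223 429]
 [109  73 112 147 148 143 167 155 157 222 225 430]
 [116  78 120 132 129 131 135 131 142 220 222 427]
 [108  70 128 127 123 126 124 127 134 218 224 427]
 [113  76 126 130 123 125 127 126 136 223 223 431]
 [110  76 125 127 131 124 129 127 136 225 228 436]
 [113  75 122 126 127 125 128 129 136 225 229 436]
 [117  76 125 132 126 128 128 128 136 223 225 430]
 [110  81 125 130 129 127 127 128 133 221 216 424]
 [119  70 126 126 125 131 128 130 141 270 231 422]
 [112  73 126 134 129 126 124 124 151 357 302 424]
 [114  78 127 127 129 128 126 125 156 410 383 435]
 [105  73 121 128 133 145 158 203 200 425 428 438]
 [116  79 122 134 147 200 237 318 311 430 441 441]
 [124  81 119 151 160 244 321 406 393 433 433 434]
 [127  88 107 163 168 250 358 430 428 430 426 425]
 [139  99 105 152 165 208 347 429 418 418 411 413]
 [191 124 124 141 170 179 301 415 410 407 407 410]
 [273 178 129 137 166 171 243 400 412 415 413 417]
 [315 242 134 126 154 172 213 361 426 425 427 429]]
```

View pics/tail.png

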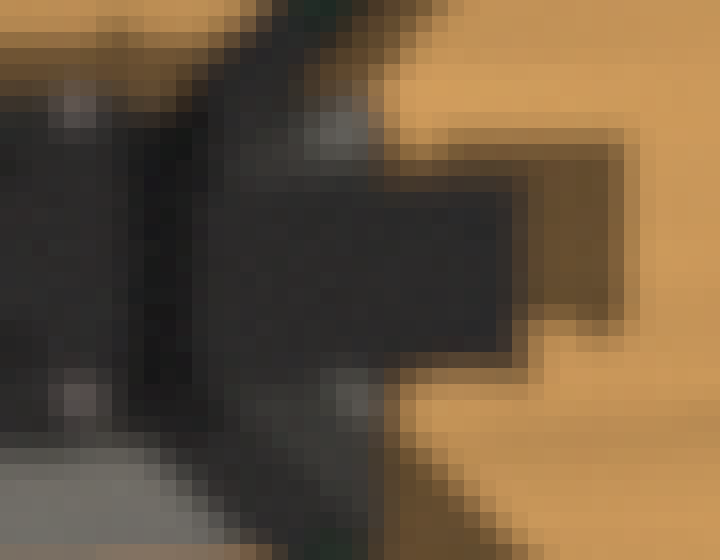

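Run:
```python
from m import *
for p in[(283,210.6),(283,222.65),(286.9,216.6),(271.5,216.6)]: print(p,onz(T,*p,55).round(1))
# predicted from motors: centre (529.6,190.9), dir
c=np.array([529.,191.]);d=np.array([-.0346,.9994])
for x in(-96,-60,0): print(x,(c+x*d).round(1), proj(T,[*(c+x*d),55]).round(1),proj(S,[*(c+x*d),55]).round(1))
# refine motors: dark centroid weights top view
g=cv2.cvtColor(T['color'],cv2.COLOR_RGB2GRAY)
```

```text
(283, 210.6) [550.1 110.6  55. ]
(283, 222.65) [513.6 110.1  55. ]
(286.9, 216.6) [531.8  98.7  55. ]
(271.5, 216.6) [531.9 144.7  55. ]
-96 [532.3  95.1] [288.1 216.4] [300.9 195.5]
-60 [531.1 131. ] [276.1 216.9] [294.1 189.5]
0 [529. 191.] [256.  217.6] [283.3 179.8]
```

>>> servo_tool(increments=[{"dx": 0,"dy": 0,"dz": 1,"ax": 0,"ay": 0,"az": 0,"claw": 1},{"dx": 0,"dy": 0,"dz": 2.5,"ax": 0,"ay": 0,"az": 0,"claw": 1},{"dx": 0,"dy": 0,"dz": 4.5,"ax": 0,"ay": 0,"az": 0,"claw": 1},{"dx": -0.1,"dy": 2,"dz": 6.5,"ax": 0,"ay": 0,"az": -0.005,"claw": 1},{"dx": -0.2,"dy": 4,"dz": 8,"ax": 0,"ay": 0,"az": -0.01,"claw": 1},{"dx": -0.3,"dy": 6.5,"dz": 8.5,"ax": 0,"ay": 0,"az": -0.015,"claw": 1},{"dx": -0.4,"dy": 9,"dz": 8.5,"ax": 0,"ay": 0,"az": -0.02,"claw": 1},{"dx": -0.5,"dy": 11.5,"dz": 8.5,"ax": 0,"ay": 0,"az": -0.02,"claw": 1}])

```text
clock: 4.25
eef_pos: [537.5, -71.9, 95.3]
tool_rot: [-1.57, 0.0, -1.537]
force: [0.8, 0.6, -2.9]
width: 40.7
```

>>> servo_tool(increments=[{"dx": -0.1,"dy": 2.5,"dz": 0,"ax": 0,"ay": 0,"az": 0,"claw": 1},{"dx": -0.2,"dy": 5,"dz": 0,"ax": 0,"ay": 0,"az": 0,"claw": 1},{"dx": -0.3,"dy": 7.5,"dz": 0,"ax": 0,"ay": 0,"az": 0,"claw": 1},{"dx": -0.35,"dy": 9.5,"dz": 0,"ax": 0,"ay": 0,"az": 0,"claw": 1},{"dx": -0.35,"dy": 10.5,"dz": 0,"ax": 0,"ay": 0,"az": 0,"claw": 1},{"dx": -0.35,"dy": 10.5,"dz": 0,"ax": 0,"ay": 0,"az": 0,"claw": 1},{"dx": -0.35,"dy": 10.5,"dz": 0,"ax": 0,"ay": 0,"az": 0,"claw": 1},{"dx": -0.35,"dy": 10.5,"dz": 0,"ax": 0,"ay": 0,"az": 0,"claw": 1}])

```text
clock: 4.92
eef_pos: [534.2, 29.9, 94.5]
tool_rot: [-1.57, -0.001, -1.538]
force: [0.4, -0.2, -2.5]
width: 40.6
```

Run:
```python
from h import *
im=snap('side','side3');s=read_state(); print(s['clock'],s['eef_pos'],s['tool_rot'],s['force'],s['width'])
cv2.imwrite('pics/3b.png',cv2.resize(im['color'][130:240,220:360,::-1],None,fx=5,fy=5,interpolation=cv2.INTER_CUBIC))
im=snap('top','top3')
cv2.imwrite('pics/3a.png',cv2.resize(im['color'][160:280,200:360,::-1],None,fx=4.5,fy=4.5,interpolation=cv2.INTER_CUBIC))
```

```text
4.9667 [534.16240024  29.74486735  94.50312524] [-1.57045787e+00 -1.35774724e-03 -1.53864027e+00] [ 0.22871405 -0.29846854 -2.37416888] 40.584665437044976
```

View pics/3b.png

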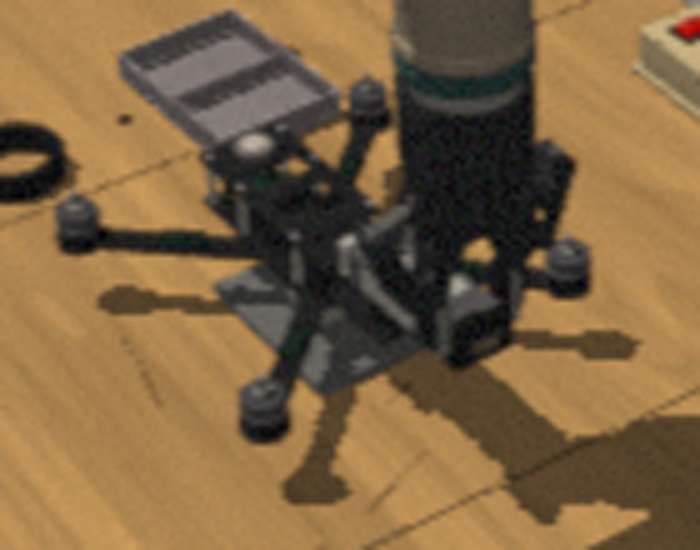

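View pics/3a.png

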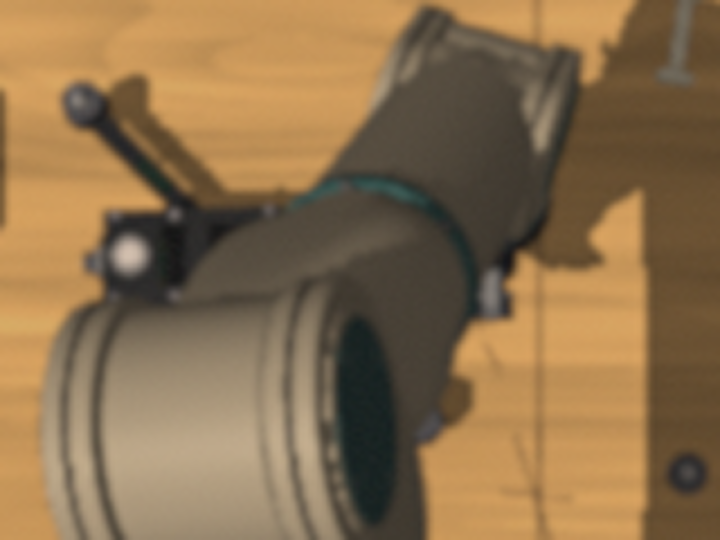

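Run:
```python
from h import *
S=load('side3')
tcp=np.array([534.2,30.]);d=np.array([-.0346,.9994]);n=np.array([-d[1],d[0]])
for nm,a,b,z in[('silv L',107,21,110.5),('silv R',107,-21,110.5),('silv L bot',107,21,84.5),('sock L top',-13,21,110.5),('sock R top',-13,-21,110.5),('sock L bot',-13,21,84.5)]:
    p=proj(S,[*(tcp+a*d+b*n),z]); print(nm,p.round(1),((p-[220,130])*5).round())
for u,v in((340,240),(410,205)): print(onz(S,220+u/5-.1,130+v/5-.1,110.5).round(1))
```

```text
silv L [286.2 176.6] [331. 233.]
silv R [297.9 171.5] [389. 207.]
silv L bot [286.7 183.5] [333. 268.]
sock L top [309.8 197.4] [449. 337.]
sock R top [321.8 191.7] [509. 308.]
sock L bot [310.  204.4] [450. 372.]
[510.4 127.9 110.5]
[562.8 133.1 110.5]
```

Run:
```python
from h import *
im=load('side3')['color'][160:210,275:335,::-1]
im=cv2.convertScaleAbs(im,alpha=1.8,beta=10)
cv2.imwrite('pics/3c.png',cv2.resize(im,None,fx=12,fy=12,interpolation=cv2.INTER_CUBIC))
```

```text
(no output)
```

View pics/3c.png

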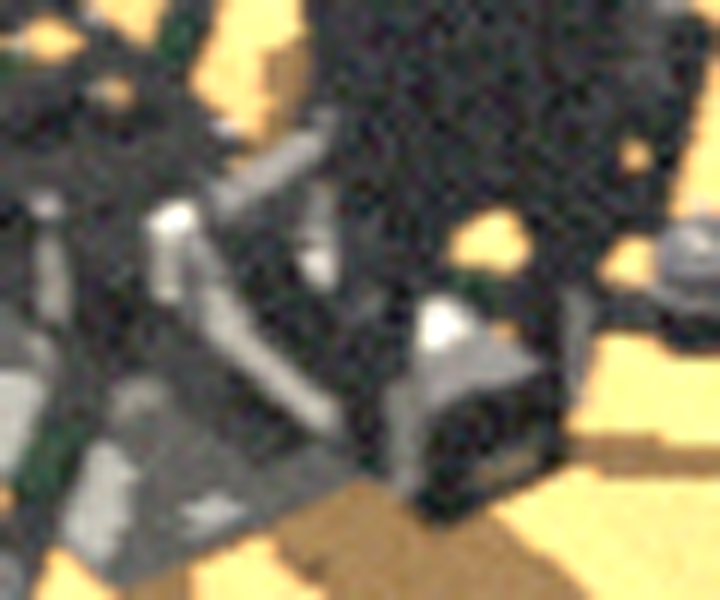

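>>> servo_tool(increments=[{"dx": 0,"dy": 0,"dz": -0.8,"ax": 0,"ay": 0,"az": 0,"claw": 1},{"dx": 0,"dy": 0,"dz": -1.4,"ax": 0,"ay": 0,"az": 0,"claw": 1},{"dx": 0,"dy": 0,"dz": -1.8,"ax": 0,"ay": 0,"az": 0,"claw": 1},{"dx": 0,"dy": 0,"dz": -1.8,"ax": 0,"ay": 0,"az": 0,"claw": 1}])

```text
clock: 5.35
eef_pos: [533.1, 31.7, 75.0]
tool_rot: [-1.573, -0.0, -1.536]
force: [-0.4, -0.3, -2.4]
width: 40.4
```

>>> servo_tool(increments=[{"dx": 0,"dy": 0,"dz": -0.2,"ax": 0,"ay": 0,"az": 0,"claw": 1},{"dx": 0,"dy": 0,"dz": -0.4,"ax": 0,"ay": 0,"az": 0,"claw": 1},{"dx": 0,"dy": 0,"dz": -0.5,"ax": 0,"ay": 0,"az": 0,"claw": 1},{"dx": 0,"dy": 0,"dz": -0.5,"ax": 0,"ay": 0,"az": 0,"claw": 1}])

```text
clock: 5.68
eef_pos: [534.0, 32.1, 71.1]
tool_rot: [-1.571, 0.0, -1.536]
force: [0.4, 0.4, -2.9]
width: 40.4
```

Run:
```python
from h import *
I=snap('side','side4');s=read_state(); print(s['clock'],s['eef_pos'],s['tool_rot'],s['force'],s['torque'],s['width'])
im=cv2.convertScaleAbs(I['color'][150:210,270:340,::-1],alpha=1.8,beta=10)
cv2.imwrite('pics/4c.png',cv2.resize(im,None,fx=10,fy=10,interpolation=cv2.INTER_CUBIC))
```

```text
5.7333 [534.02803375  32.13868603  71.29037455] [-1.57080790e+00  6.79895956e-05 -1.53573800e+00] [ 0.08724243  1.52325797 -1.92924173] [-0.1281223  -0.0076125  -0.00533672] 40.88261815161152
```

View pics/4c.png

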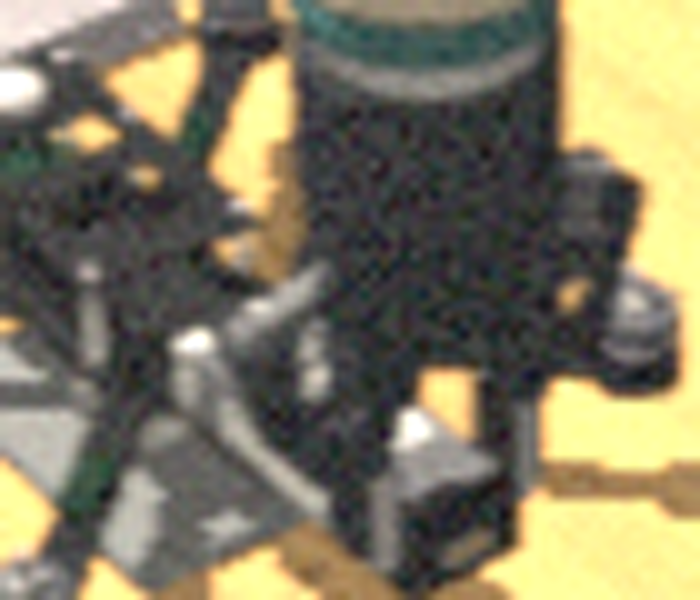

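>>> servo_tool(increments=[{"dx": 0,"dy": 0,"dz": -0.15,"ax": 0,"ay": 0,"az": 0,"claw": 1},{"dx": 0,"dy": 0,"dz": -0.3,"ax": 0,"ay": 0,"az": 0,"claw": 1},{"dx": 0,"dy": 0,"dz": -0.3,"ax": 0,"ay": 0,"az": 0,"claw": 1}])

```text
clock: 5.98
eef_pos: [533.9, 32.1, 68.1]
tool_rot: [-1.571, 0.0, -1.536]
force: [-0.1, -0.9, -2.2]
width: 40.2
```

>>> servo_tool(increments=[{"dx": 0,"dy": 0,"dz": -0.1,"ax": 0,"ay": 0,"az": 0,"claw": 1},{"dx": 0,"dy": 0,"dz": -0.2,"ax": 0,"ay": 0,"az": 0,"claw": 1},{"dx": 0,"dy": 0,"dz": -0.2,"ax": 0,"ay": 0,"az": 0,"claw": 1}])

```text
clock: 6.23
eef_pos: [533.9, 32.0, 66.1]
tool_rot: [-1.571, 0.0, -1.536]
force: [-0.1, -0.5, -2.8]
width: 40.7
```

>>> servo_tool(increments=[{"dx": 0,"dy": 0,"dz": -0.1,"ax": 0,"ay": 0,"az": 0,"claw": 1},{"dx": 0,"dy": 0,"dz": -0.1,"ax": 0,"ay": 0,"az": 0,"claw": 1},{"dx": 0,"dy": 0,"dz": -0.1,"ax": 0,"ay": 0,"az": 0,"claw": 1}])

```text
clock: 6.48
eef_pos: [534.1, 32.1, 65.4]
tool_rot: [-1.571, 0.0, -1.536]
force: [0.2, 0.4, -2.1]
width: 40.8
```

>>> servo_tool(increments=[{"dx": -0.02,"dy": 0.5,"dz": 0.08,"ax": 0,"ay": 0,"az": 0,"claw": 1},{"dx": -0.04,"dy": 1.2,"dz": 0.08,"ax": 0,"ay": 0,"az": 0,"claw": 1},{"dx": -0.06,"dy": 1.9,"dz": 0.08,"ax": 0,"ay": 0,"az": 0,"claw": 1},{"dx": -0.09,"dy": 2.6,"dz": 0.08,"ax": 0,"ay": 0,"az": 0,"claw": 1},{"dx": -0.11,"dy": 3.3,"dz": 0.08,"ax": 0,"ay": 0,"az": 0,"claw": 1},{"dx": -0.14,"dy": 4,"dz": 0.08,"ax": 0,"ay": 0,"az": 0,"claw": 1}])

```text
clock: 6.98
eef_pos: [533.0, 73.0, 66.2]
tool_rot: [-1.57, -0.0, -1.535]
force: [0.0, -2.0, -2.9]
width: 40.6
```

Run:
```python
from h import *
I=snap('side','side5');s=read_state(); print(s['clock'],s['eef_pos'],s['tool_rot'],s['force'],s['torque'],s['width'])
im=cv2.convertScaleAbs(I['color'][140:200,260:330,::-1],alpha=1.8,beta=10)
cv2.imwrite('pics/5c.png',cv2.resize(im,None,fx=10,fy=10,interpolation=cv2.INTER_CUBIC))
```

```text
7.0333 [533.02031613  74.97709542  66.08570747] [-1.56988586e+00  1.33544337e-03 -1.53370899e+00] [ 1.20024757  1.23003703 -3.01736901] [-0.04485214 -0.22444435 -0.0450866 ] 40.605739999078715
```

View pics/5c.png

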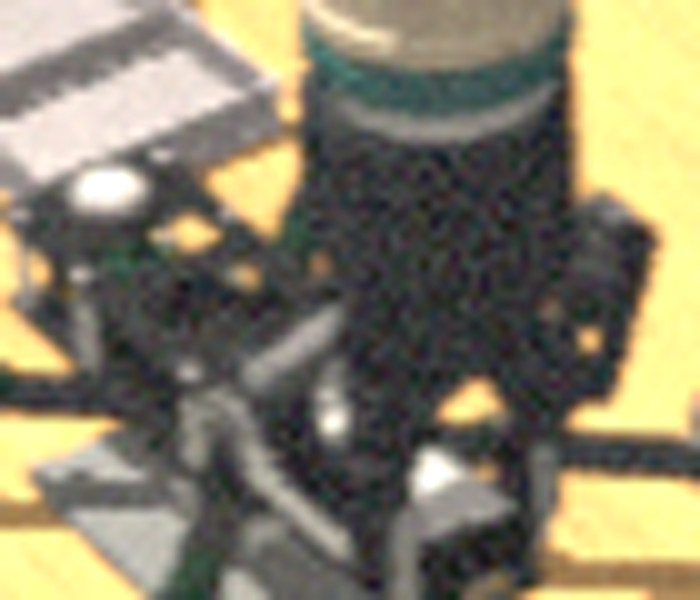

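>>> servo_tool(increments=[{"dx": -0.01,"dy": 0.5,"dz": 0,"ax": 0,"ay": 0,"az": 0,"claw": 1},{"dx": -0.03,"dy": 1,"dz": 0,"ax": 0,"ay": 0,"az": 0,"claw": 1},{"dx": -0.05,"dy": 1.5,"dz": 0,"ax": 0,"ay": 0,"az": 0,"claw": 1},{"dx": -0.07,"dy": 2,"dz": 0,"ax": 0,"ay": 0,"az": 0,"claw": 1},{"dx": -0.09,"dy": 2.5,"dz": 0,"ax": 0,"ay": 0,"az": 0,"claw": 1},{"dx": -0.1,"dy": 3,"dz": 0,"ax": 0,"ay": 0,"az": 0,"claw": 1}])

```text
clock: 7.53
eef_pos: [531.9, 102.4, 66.2]
tool_rot: [-1.57, -0.0, -1.536]
force: [1.1, -0.4, -2.9]
width: 40.5
```

>>> servo_tool(increments=[{"dx": -0.01,"dy": 0.4,"dz": 0,"ax": 0,"ay": 0,"az": 0,"claw": 1},{"dx": -0.03,"dy": 0.8,"dz": 0,"ax": 0,"ay": 0,"az": 0,"claw": 1},{"dx": -0.04,"dy": 1.2,"dz": 0,"ax": 0,"ay": 0,"az": 0,"claw": 1},{"dx": -0.05,"dy": 1.5,"dz": 0,"ax": 0,"ay": 0,"az": 0,"claw": 1},{"dx": -0.05,"dy": 1.5,"dz": 0,"ax": 0,"ay": 0,"az": 0,"claw": 1}])

```text
clock: 7.95
eef_pos: [531.4, 118.1, 66.1]
tool_rot: [-1.57, 0.001, -1.535]
force: [1.3, 2.0, -2.4]
width: 40.9
```

Run:
```python
from h import *
I=snap('side','side6');s=read_state(); print(s['clock'],s['eef_pos'],s['tool_rot'],s['force'],s['torque'],s['width'])
im=cv2.convertScaleAbs(I['color'][135:195,250:320,::-1],alpha=1.8,beta=10)
cv2.imwrite('pics/6c.png',cv2.resize(im,None,fx=10,fy=10,interpolation=cv2.INTER_CUBIC))
```

```text
8.0 [531.40121514 118.00201236  66.15817779] [-1.57021692e+00  8.34990801e-04 -1.53542126e+00] [ 2.51886136  1.05494828 -2.60062025] [ 0.16388402 -0.54831013 -0.29657925] 40.60157420024269
```

View pics/6c.png

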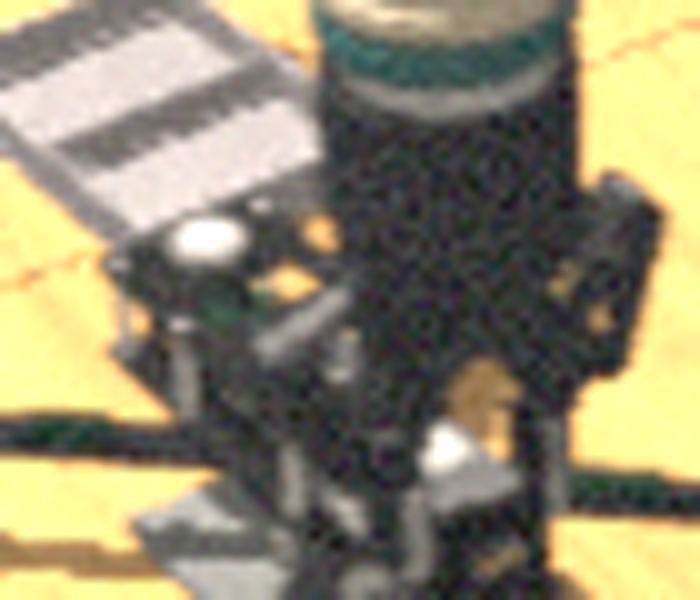

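>>> servo_tool(increments=[{"dx": 0,"dy": 0.25,"dz": 0,"ax": 0,"ay": 0,"az": 0,"claw": 1},{"dx": 0,"dy": 0.5,"dz": 0,"ax": 0,"ay": 0,"az": 0,"claw": 1},{"dx": 0,"dy": 0.75,"dz": 0,"ax": 0,"ay": 0,"az": 0,"claw": 1},{"dx": 0,"dy": 1,"dz": 0,"ax": 0,"ay": 0,"az": 0,"claw": 1},{"dx": 0,"dy": 1,"dz": 0,"ax": 0,"ay": 0,"az": 0,"claw": 1}])

```text
clock: 8.42
eef_pos: [531.1, 127.8, 66.1]
tool_rot: [-1.571, 0.0, -1.535]
force: [1.7, 0.8, -3.2]
width: 40.8
```

>>> servo_tool(increments=[{"dx": 0,"dy": 0.1,"dz": 0,"ax": 0,"ay": 0,"az": 0,"claw": 1},{"dx": 0,"dy": 0.2,"dz": 0,"ax": 0,"ay": 0,"az": 0,"claw": 1},{"dx": 0,"dy": 0.3,"dz": 0,"ax": 0,"ay": 0,"az": 0,"claw": 1},{"dx": 0,"dy": 0.3,"dz": 0,"ax": 0,"ay": 0,"az": 0,"claw": 1}])

```text
clock: 8.75
eef_pos: [531.0, 130.3, 66.1]
tool_rot: [-1.571, 0.0, -1.536]
force: [2.1, 0.2, -3.8]
width: 40.3
```

>>> servo_tool(increments=[{"dx": 0,"dy": 0.1,"dz": 0,"ax": 0,"ay": 0,"az": 0,"claw": 1},{"dx": 0,"dy": 0.2,"dz": 0,"ax": 0,"ay": 0,"az": 0,"claw": 1},{"dx": 0,"dy": 0.2,"dz": 0,"ax": 0,"ay": 0,"az": 0,"claw": 1}])

```text
clock: 9.0
eef_pos: [531.0, 132.4, 66.0]
tool_rot: [-1.571, 0.0, -1.535]
force: [2.1, 0.1, -2.7]
width: 40.9
```

>>> servo_tool(increments=[{"dx": 0,"dy": 0.1,"dz": 0,"ax": 0,"ay": 0,"az": 0,"claw": 1},{"dx": 0,"dy": 0.2,"dz": 0,"ax": 0,"ay": 0,"az": 0,"claw": 1},{"dx": 0,"dy": 0.2,"dz": 0,"ax": 0,"ay": 0,"az": 0,"claw": 1}])

```text
clock: 9.25
eef_pos: [531.0, 134.4, 66.1]
tool_rot: [-1.571, 0.0, -1.535]
force: [1.8, -0.4, -2.9]
width: 40.4
```

>>> servo_tool(increments=[{"dx": 0,"dy": 0.1,"dz": 0,"ax": 0,"ay": 0,"az": 0,"claw": 1},{"dx": 0,"dy": 0.2,"dz": 0,"ax": 0,"ay": 0,"az": 0,"claw": 1},{"dx": 0,"dy": 0.2,"dz": 0,"ax": 0,"ay": 0,"az": 0,"claw": 1}])

```text
clock: 9.5
eef_pos: [530.9, 135.7, 66.0]
tool_rot: [-1.571, -0.001, -1.536]
force: [1.5, -2.0, -2.6]
width: 40.5
```

>>> servo_tool(increments=[{"dx": 0,"dy": 0.1,"dz": 0,"ax": 0,"ay": 0,"az": 0,"claw": 1},{"dx": 0,"dy": 0.1,"dz": 0,"ax": 0,"ay": 0,"az": 0,"claw": 1},{"dx": 0,"dy": 0.1,"dz": 0,"ax": 0,"ay": 0,"az": 0,"claw": 1}])

```text
clock: 9.75
eef_pos: [530.8, 135.7, 66.0]
tool_rot: [-1.571, -0.001, -1.537]
force: [0.5, -5.0, -2.7]
width: 40.5
```

>>> servo_tool(increments=[{"dx": 0,"dy": 0.1,"dz": 0,"ax": 0,"ay": 0,"az": 0,"claw": 1},{"dx": 0,"dy": 0.1,"dz": 0,"ax": 0,"ay": 0,"az": 0,"claw": 1},{"dx": 0,"dy": 0.1,"dz": 0,"ax": 0,"ay": 0,"az": 0,"claw": 1}])

```text
clock: 10.0
eef_pos: [530.8, 135.8, 66.0]
tool_rot: [-1.572, -0.002, -1.537]
force: [-0.3, -7.3, -1.3]
width: 40.3
```

>>> servo_tool(increments=[{"dx": 0,"dy": 0.1,"dz": -0.05,"ax": 0,"ay": 0,"az": 0,"claw": 1},{"dx": 0,"dy": 0.15,"dz": -0.1,"ax": 0,"ay": 0,"az": 0,"claw": 1},{"dx": 0,"dy": 0.15,"dz": -0.12,"ax": 0,"ay": 0,"az": 0,"claw": 1},{"dx": 0,"dy": 0.15,"dz": -0.12,"ax": 0,"ay": 0,"az": 0,"claw": 1}])

```text
clock: 10.33
eef_pos: [530.7, 135.7, 65.2]
tool_rot: [-1.572, -0.004, -1.538]
force: [-1.4, -9.1, 3.5]
width: 40.3
```

>>> servo_tool(increments=[{"dx": 0,"dy": 0,"dz": 0,"ax": 0,"ay": 0,"az": 0,"claw": -0.3},{"dx": 0,"dy": 0,"dz": 0,"ax": 0,"ay": 0,"az": 0,"claw": -0.6},{"dx": 0,"dy": -0.2,"dz": 0,"ax": 0,"ay": 0,"az": 0,"claw": -0.6},{"dx": 0,"dy": -0.2,"dz": 0,"ax": 0,"ay": 0,"az": 0,"claw": -0.6}])

```text
clock: 10.67
eef_pos: [531.1, 138.5, 65.0]
tool_rot: [-1.571, 0.001, -1.535]
force: [-0.4, 0.1, -0.6]
width: 68.1
```

>>> servo_tool(increments=[{"dx": 0,"dy": -0.4,"dz": 0,"ax": 0,"ay": 0,"az": 0,"claw": -0.6},{"dx": 0,"dy": -0.5,"dz": 1.2,"ax": 0,"ay": 0,"az": 0,"claw": -0.6},{"dx": 0,"dy": -0.5,"dz": 3,"ax": 0,"ay": 0,"az": 0,"claw": -0.6},{"dx": 0,"dy": -1,"dz": 5.5,"ax": 0,"ay": 0,"az": 0,"claw": -0.6},{"dx": -0.5,"dy": -3,"dz": 8,"ax": 0,"ay": 0,"az": 0,"claw": -0.6},{"dx": -1,"dy": -6,"dz": 9,"ax": 0,"ay": 0,"az": -0.1,"claw": -0.6},{"dx": -1.5,"dy": -9.5,"dz": 9,"ax": 0,"ay": 0,"az": -0.2,"claw": -0.6},{"dx": -2,"dy": -13.5,"dz": 9,"ax": 0,"ay": 0,"az": -0.3,"claw": -0.6}])

```text
clock: 11.33
eef_pos: [511.7, 2.9, 156.8]
tool_rot: [-1.568, 0.003, -1.837]
force: [-0.9, -1.2, 0.2]
width: 68.3
```

>>> servo_tool(increments=[{"dx": -0.5,"dy": -4,"dz": 0,"ax": 0,"ay": 0,"az": -0.12,"claw": -0.6},{"dx": -1,"dy": -8,"dz": 0,"ax": 0,"ay": 0,"az": -0.24,"claw": -0.6},{"dx": -1.5,"dy": -12,"dz": 0,"ax": 0,"ay": 0,"az": -0.36,"claw": -0.6},{"dx": -2,"dy": -16,"dz": 0,"ax": 0,"ay": 0,"az": -0.48,"claw": -0.6},{"dx": -2.5,"dy": -20,"dz": 0,"ax": 0,"ay": 0,"az": -0.6,"claw": -0.6},{"dx": -3,"dy": -24,"dz": 0,"ax": 0,"ay": 0,"az": -0.72,"claw": -0.6},{"dx": -3.5,"dy": -27,"dz": 0,"ax": 0,"ay": 0,"az": -0.84,"claw": -0.6},{"dx": -3.8,"dy": -29,"dz": 0,"ax": 0,"ay": 0,"az": -0.96,"claw": -0.6}])

```text
clock: 12.0
eef_pos: [471.9, -291.9, 156.4]
tool_rot: [-1.568, 0.001, -2.806]
force: [0.3, -1.0, -0.8]
width: 68.3
```

Run:
```python
from h import *
I=snap('side','side7');s=read_state(); print(s['clock'],s['eef_pos'],s['tool_rot'],s['qpos'].round(2),s['width'])
J=snap('top','top7')
im=cv2.convertScaleAbs(I['color'][135:205,250:330,::-1],alpha=1.8,beta=10)
cv2.imwrite('pics/7c.png',cv2.resize(im,None,fx=8,fy=8,interpolation=cv2.INTER_CUBIC))
im=cv2.convertScaleAbs(J['color'][190:250,230:310,::-1],alpha=1.8,beta=10)
cv2.imwrite('pics/7t.png',cv2.resize(im,None,fx=8,fy=8,interpolation=cv2.INTER_CUBIC))
```

```text
12.05 [ 471.16364461 -295.60565157  156.64251465] [-1.56384924e+00 -9.08632936e-04 -2.81457220e+00] [ 0.05  0.71  0.75  1.88 -0.65  0.81 -0.11] 68.21953013211765
```

View pics/7c.png

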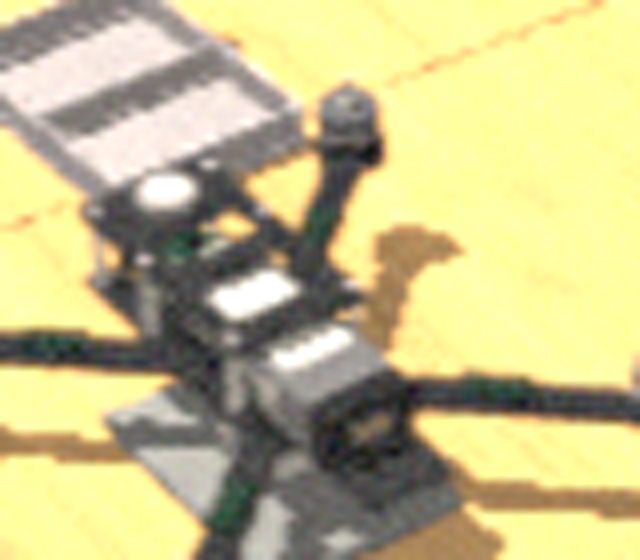

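View pics/7t.png

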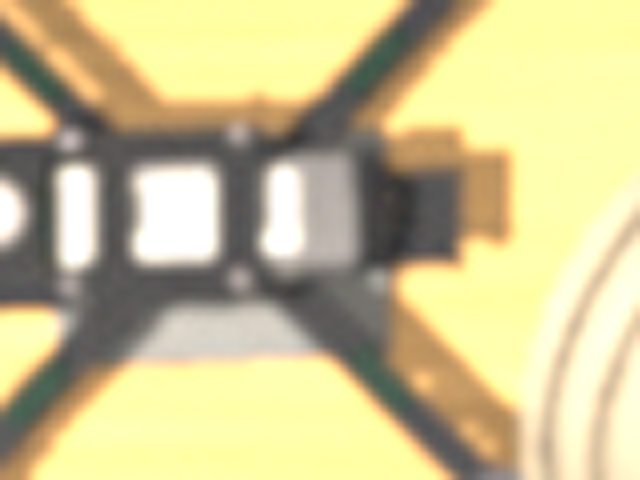

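View pics/side7.png

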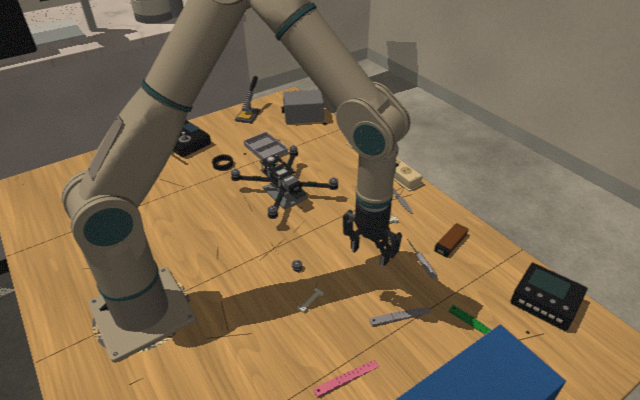

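Top view (7t): the battery sits in the bay with its socket outward at about px (279,216) and the bar's edge at about px 262. The protrusion matches 45 mm, and the 9 N push met a stop. Next is the gauge.

>>> servo_tool(increments=[{"dx": -0.1,"dy": -1,"dz": 0,"ax": 0,"ay": 0,"az": -0.11,"claw": -0.6},{"dx": -0.2,"dy": -2.5,"dz": -1,"ax": 0,"ay": 0,"az": -0.22,"claw": -0.6},{"dx": -0.3,"dy": -4,"dz": -3,"ax": 0,"ay": 0,"az": -0.33,"claw": -0.6},{"dx": -0.4,"dy": -5.5,"dz": -5,"ax": 0,"ay": 0,"az": -0.44,"claw": -0.6},{"dx": -0.5,"dy": -6.5,"dz": -7,"ax": 0,"ay": 0,"az": -0.55,"claw": -0.6},{"dx": -0.6,"dy": -7.1,"dz": -8.5,"ax": 0,"ay": 0,"az": -0.65,"claw": -0.6},{"dx": -0.6,"dy": -7.1,"dz": -9.5,"ax": 0,"ay": 0,"az": -0.681,"claw": -0.6},{"dx": -0.6,"dy": -7.1,"dz": -9.5,"ax": 0,"ay": 0,"az": -0.681,"claw": -0.6}])

```text
clock: 12.77
eef_pos: [466.7, -356.2, 58.2]
tool_rot: [-1.573, -0.003, 2.809]
force: [0.8, 0.5, -0.1]
width: 68.1
```

>>> servo_tool(increments=[{"dx": 0,"dy": 0,"dz": 0,"ax": 0,"ay": 0,"az": 0,"claw": -0.6},{"dx": 0,"dy": 0,"dz": 0,"ax": 0,"ay": 0,"az": 0,"claw": -0.6},{"dx": 0,"dy": 0,"dz": 0,"ax": 0,"ay": 0,"az": 0,"claw": -0.6}])

```text
clock: 13.02
eef_pos: [468.1, -358.1, 61.2]
tool_rot: [-1.571, 0.002, 2.809]
force: [-0.4, 0.0, 0.4]
width: 67.9
```

Run:
```python
from h import *
I=snap('side','side8');s=read_state(); print(s['clock'],s['eef_pos'],s['tool_rot'],s['qpos'].round(2),s['width'])
im=cv2.convertScaleAbs(I['color'][240:340,340:460,::-1],alpha=1.6,beta=10)
cv2.imwrite('pics/8c.png',cv2.resize(im,None,fx=6,fy=6,interpolation=cv2.INTER_CUBIC))
a=np.radians(-19.2);d=np.array([np.cos(a),np.sin(a)])
p=s['eef_pos'][:2]
for nm,x,y,z in[('end',-27.5,0,12),('tip',127.5,0,0)]:
    n=np.array([-d[1],d[0]]);q=proj(I,[*(p+x*d+y*n),z]);print(nm,((q-[340,240])*6).round())
```

```text
13.0667 [ 468.01437026 -358.24802271   61.11563714] [-1.57095925e+00  1.98442286e-03  2.80822125e+00] [ 0.15  0.93  0.78  1.84 -0.92  0.79 -0.46] 68.29186131079224
end [181. 480.]
tip [534. 413.]
```

View pics/8c.png

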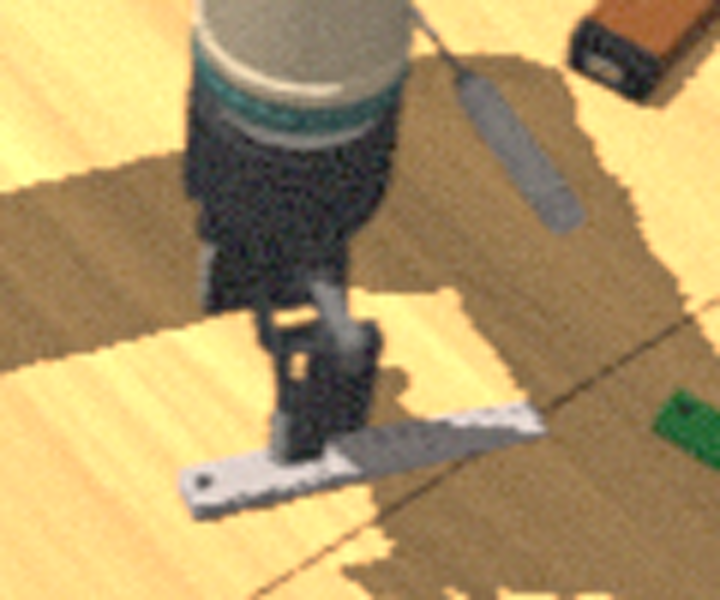

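>>> servo_tool(increments=[{"dx": 0,"dy": 0,"dz": -1.2,"ax": 0,"ay": 0,"az": 0,"claw": -0.6},{"dx": 0,"dy": -0.05,"dz": -2.4,"ax": 0,"ay": 0,"az": 0,"claw": -0.6},{"dx": 0,"dy": -0.1,"dz": -3.6,"ax": 0,"ay": 0,"az": 0,"claw": -0.6},{"dx": 0,"dy": -0.1,"dz": -4.6,"ax": 0,"ay": 0,"az": 0,"claw": -0.6},{"dx": 0,"dy": -0.1,"dz": -5.3,"ax": 0,"ay": 0,"az": 0,"claw": -0.6},{"dx": 0,"dy": -0.1,"dz": -5.7,"ax": 0,"ay": 0,"az": 0,"claw": -0.6},{"dx": 0,"dy": -0.1,"dz": -5.7,"ax": 0,"ay": 0,"az": 0,"claw": -0.6}])

```text
clock: 13.65
eef_pos: [466.4, -359.1, 1.6]
tool_rot: [-1.571, -0.002, 2.806]
force: [0.6, -0.7, -0.5]
width: 68.4
```

>>> servo_tool(increments=[{"dx": 0,"dy": 0,"dz": 0,"ax": 0,"ay": 0,"az": 0,"claw": 0},{"dx": 0,"dy": 0,"dz": 0,"ax": 0,"ay": 0,"az": 0,"claw": 0.3},{"dx": 0,"dy": 0,"dz": 0,"ax": 0,"ay": 0,"az": 0,"claw": 1},{"dx": 0,"dy": 0,"dz": 0,"ax": 0,"ay": 0,"az": 0,"claw": 1},{"dx": 0,"dy": 0,"dz": 0,"ax": 0,"ay": 0,"az": 0,"claw": 1},{"dx": 0,"dy": 0,"dz": 0,"ax": 0,"ay": 0,"az": 0,"claw": 1},{"dx": 0,"dy": 0,"dz": 0,"ax": 0,"ay": 0,"az": 0,"claw": 1},{"dx": 0,"dy": 0,"dz": 0,"ax": 0,"ay": 0,"az": 0,"claw": 1}])

```text
clock: 14.32
eef_pos: [467.4, -359.8, 3.6]
tool_rot: [-1.571, 0.001, 2.806]
force: [-0.4, 0.8, 6.2]
width: 15.7
```

Run:
```python
from h import *
I=snap('side','side9');s=read_state(); print(s['clock'],s['eef_pos'],s['tool_rot'],s['force'],s['torque'],s['width'])
im=cv2.convertScaleAbs(I['color'][260:340,350:450,::-1],alpha=1.6,beta=10)
cv2.imwrite('pics/9c.png',cv2.resize(im,None,fx=7,fy=7,interpolation=cv2.INTER_CUBIC))
```

```text
14.3667 [ 467.42418037 -359.70862304    3.62517144] [-1.57065422e+00  1.02652971e-03  2.80631625e+00] [0.33352181 0.95430263 7.03515905] [0.18456262 0.10386104 0.02231168] 16.332065213946827
```

View pics/9c.png

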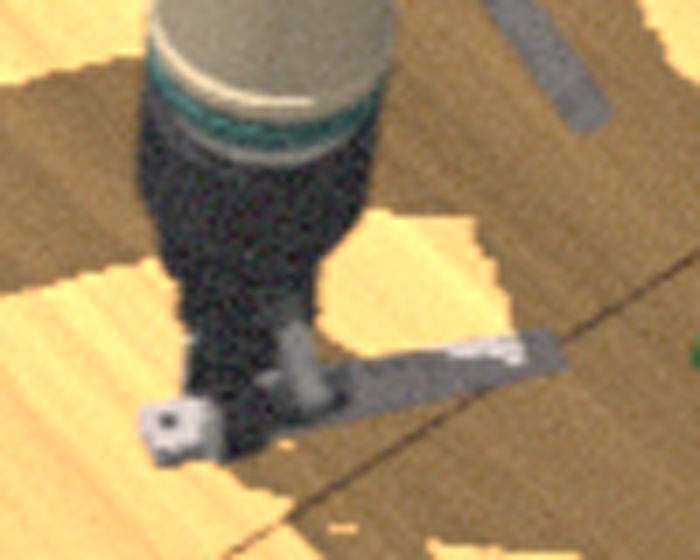

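>>> servo_tool(increments=[{"dx": 0,"dy": 0,"dz": 1,"ax": 0,"ay": 0,"az": 0,"claw": 1},{"dx": 0,"dy": 0,"dz": 3,"ax": 0,"ay": 0,"az": 0,"claw": 1},{"dx": 0.3,"dy": 0.5,"dz": 5.5,"ax": 0,"ay": 0,"az": 0.1,"claw": 1},{"dx": 0.6,"dy": 2,"dz": 8,"ax": 0,"ay": 0,"az": 0.2,"claw": 1},{"dx": 1,"dy": 4,"dz": 10,"ax": 0,"ay": 0,"az": 0.31,"claw": 1},{"dx": 1.4,"dy": 6,"dz": 11,"ax": 0,"ay": 0,"az": 0.42,"claw": 1},{"dx": 1.8,"dy": 8,"dz": 11.5,"ax": 0,"ay": 0,"az": 0.53,"claw": 1},{"dx": 2.2,"dy": 10,"dz": 11.5,"ax": 0,"ay": 0,"az": 0.64,"claw": 1}])

```text
clock: 15.03
eef_pos: [489.7, -258.8, 119.6]
tool_rot: [-1.569, 0.002, -2.832]
force: [0.7, -0.2, -2.0]
width: 16.1
```

>>> servo_tool(increments=[{"dx": 0.4,"dy": 2.3,"dz": 0,"ax": 0,"ay": 0,"az": 0.11,"claw": 1},{"dx": 0.8,"dy": 4.6,"dz": 0,"ax": 0,"ay": 0,"az": 0.22,"claw": 1},{"dx": 1.2,"dy": 6.9,"dz": 0,"ax": 0,"ay": 0,"az": 0.33,"claw": 1},{"dx": 1.6,"dy": 9.2,"dz": 0,"ax": 0,"ay": 0,"az": 0.44,"claw": 1},{"dx": 2,"dy": 11.5,"dz": 0,"ax": 0,"ay": 0,"az": 0.55,"claw": 1},{"dx": 2.4,"dy": 13.8,"dz": 0,"ax": 0,"ay": 0,"az": 0.66,"claw": 1},{"dx": 2.8,"dy": 16,"dz": 0,"ax": 0,"ay": 0,"az": 0.77,"claw": 1},{"dx": 3.2,"dy": 18,"dz": 0,"ax": 0,"ay": 0,"az": 0.88,"claw": 1}])

```text
clock: 15.7
eef_pos: [520.8, -77.9, 118.1]
tool_rot: [-1.571, -0.0, -1.951]
force: [0.5, 0.8, -2.0]
width: 16.0
```

>>> servo_tool(increments=[{"dx": 0.3,"dy": 1.5,"dz": 0,"ax": 0,"ay": 0,"az": 0.1,"claw": 1},{"dx": 0.6,"dy": 3,"dz": 0,"ax": 0,"ay": 0,"az": 0.2,"claw": 1},{"dx": 0.9,"dy": 4.5,"dz": 0,"ax": 0,"ay": 0,"az": 0.3,"claw": 1},{"dx": 1.1,"dy": 6,"dz": 0,"ax": 0,"ay": 0,"az": 0.37,"claw": 1},{"dx": 1.3,"dy": 7,"dz": -0.5,"ax": 0,"ay": 0,"az": 0.42,"claw": 1},{"dx": 1.34,"dy": 7.7,"dz": -1,"ax": 0,"ay": 0,"az": 0.42,"claw": 1},{"dx": 1.34,"dy": 7.9,"dz": -1,"ax": 0,"ay": 0,"az": 0.42,"claw": 1},{"dx": 1.34,"dy": 7.9,"dz": -1,"ax": 0,"ay": 0,"az": 0.42,"claw": 1}])

```text
clock: 16.37
eef_pos: [533.9, -0.3, 107.3]
tool_rot: [-1.572, -0.0, -1.538]
force: [-0.2, 0.3, -2.5]
width: 16.1
```

>>> servo_tool(increments=[{"dx": 0,"dy": 0,"dz": 0,"ax": 0,"ay": 0,"az": 0,"claw": 1},{"dx": 0,"dy": 0,"dz": 0,"ax": 0,"ay": 0,"az": 0,"claw": 1},{"dx": 0,"dy": 0,"dz": 0,"ax": 0,"ay": 0,"az": 0,"claw": 1}])

```text
clock: 16.62
eef_pos: [534.6, -1.5, 108.1]
tool_rot: [-1.571, -0.001, -1.539]
force: [0.3, 0.2, -1.0]
width: 16.0
```

Run:
```python
from h import *
I=snap('side','side10');s=read_state(); print(s['clock'],s['eef_pos'],s['tool_rot'],s['force'],s['torque'],s['width'],s['qpos'].round(2))
J=snap('top','top10')
im=cv2.convertScaleAbs(I['color'][135:225,250:350,::-1],alpha=1.6,beta=10)
cv2.imwrite('pics/10c.png',cv2.resize(im,None,fx=7,fy=7,interpolation=cv2.INTER_CUBIC))
im=cv2.convertScaleAbs(J['color'][180:260,240:350,::-1],alpha=1.6,beta=10)
cv2.imwrite('pics/10t.png',cv2.resize(im,None,fx=7,fy=7,interpolation=cv2.INTER_CUBIC))
```

```text
16.6667 [534.60296308  -1.28508816 108.0713738 ] [-1.57052109e+00 -4.26721453e-04 -1.53831424e+00] [ 0.05972444 -0.32100058 -2.56719062] [-0.03642468  0.00207257 -0.01279927] 15.56449714484138 [-0.3   0.67  0.38  1.96 -0.43  0.59  0.4 ]
```

View pics/10c.png

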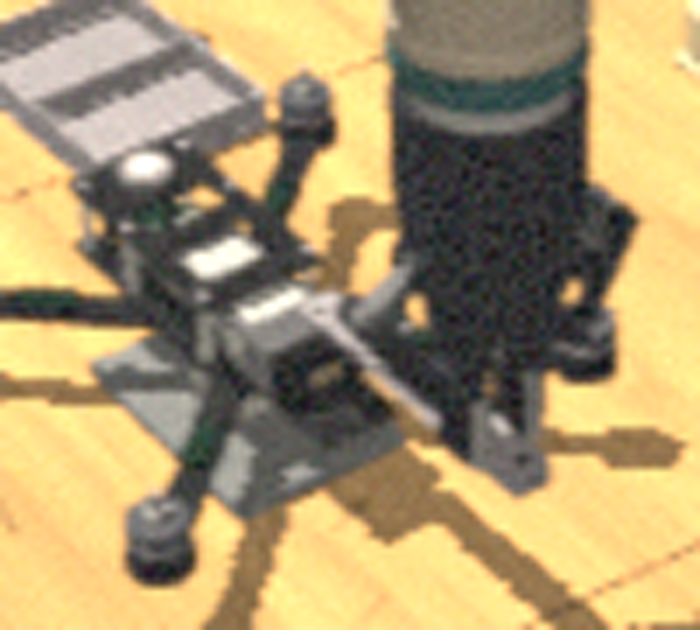

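View pics/10t.png

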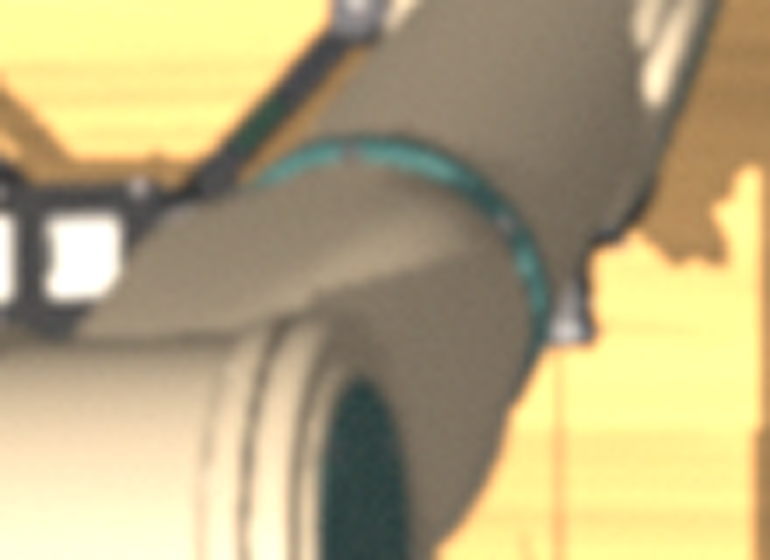

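>>> servo_tool(increments=[{"dx": 0,"dy": 0.6,"dz": 0,"ax": 0,"ay": 0,"az": 0,"claw": 1},{"dx": -0.03,"dy": 1.2,"dz": -0.5,"ax": 0,"ay": 0,"az": 0,"claw": 1},{"dx": -0.05,"dy": 1.5,"dz": -1.1,"ax": 0,"ay": 0,"az": 0,"claw": 1},{"dx": -0.05,"dy": 1.5,"dz": -1.6,"ax": 0,"ay": 0,"az": 0,"claw": 1},{"dx": -0.05,"dy": 1.5,"dz": -1.9,"ax": 0,"ay": 0,"az": 0,"claw": 1},{"dx": -0.05,"dy": 1.5,"dz": -2,"ax": 0,"ay": 0,"az": 0,"claw": 1},{"dx": -0.05,"dy": 1.5,"dz": -2,"ax": 0,"ay": 0,"az": 0,"claw": 1}])

```text
clock: 17.3
eef_pos: [533.7, 14.2, 87.4]
tool_rot: [-1.572, -0.0, -1.537]
force: [0.8, 0.7, -1.0]
width: 15.9
```

Run:
```python
from h import *
I=snap('side','side11');s=read_state(); print(s['clock'],s['eef_pos'],s['tool_rot'],s['force'],s['torque'],s['width'])
im=cv2.convertScaleAbs(I['color'][150:215,265:345,::-1],alpha=1.6,beta=10)
cv2.imwrite('pics/11c.png',cv2.resize(im,None,fx=9,fy=9,interpolation=cv2.INTER_CUBIC))
p=s['eef_pos'][:2];d=np.array([-.034,.9994]);n=np.array([-d[1],d[0]]);z=s['eef_pos'][2]-3.6
for a,b,h in[(127.5,9,2),(127.5,-9,2),(27.5,9,12),(27.5,-9,12),(-27.5,9,12),(-27.5,-9,12),(-27.5,9,0),(-27.5,-9,0)]:
    q=proj(I,[*(p+a*d+b*n),z+h]);print(a,b,h,((q+.5-[265,150])*9).round())
# battery top rear corners, seated
c=np.array([530.9,135.7])-d*13
for b in(21,-21):
    q=proj(I,[*(c+b*n),81]);print('bat',b,((q+.5-[265,150])*9).round())
```

```text
17.35 [533.9810152   14.17399155  87.70705387] [-1.57110532e+00 -2.64996860e-04 -1.53735020e+00] [ 0.76479623  0.25064659 -1.66521135] [-0.03882913  0.02174509  0.021111  ] 16.278117609045555
127.5 9 2 [220. 283.]
127.5 -9 2 [264. 263.]
27.5 9 12 [392. 412.]
27.5 -9 12 [438. 391.]
-27.5 9 12 [495. 502.]
-27.5 -9 12 [541. 480.]
-27.5 9 0 [495. 532.]
-27.5 -9 0 [541. 509.]
bat 21 [225. 335.]
bat -21 [329. 288.]
```

View pics/11c.png

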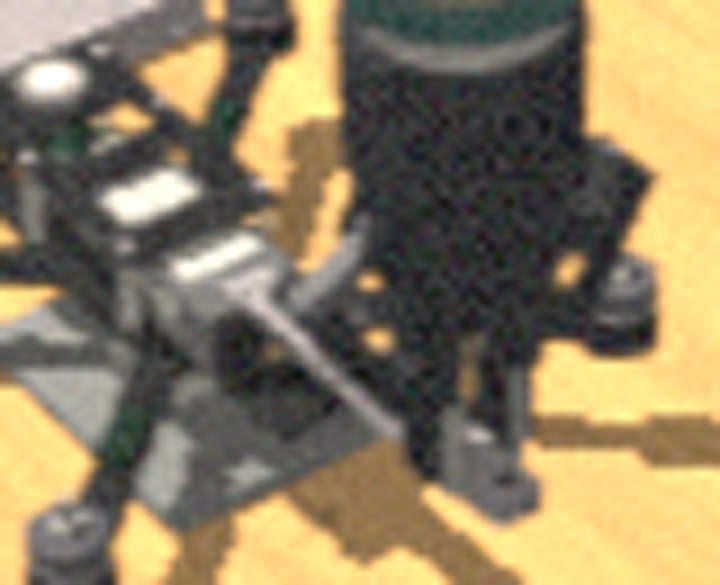

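>>> servo_tool(increments=[{"dx": 0,"dy": 0,"dz": -0.1,"ax": 0,"ay": 0,"az": 0,"claw": 1},{"dx": 0,"dy": 0,"dz": -0.2,"ax": 0,"ay": 0,"az": 0,"claw": 1},{"dx": 0,"dy": 0,"dz": -0.2,"ax": 0,"ay": 0,"az": 0,"claw": 1}])

```text
clock: 17.6
eef_pos: [534.0, 14.4, 85.9]
tool_rot: [-1.571, 0.0, -1.537]
force: [-0.2, -0.4, -2.2]
width: 16.2
```

>>> servo_tool(increments=[{"dx": 0,"dy": 0,"dz": -0.06,"ax": 0,"ay": 0,"az": 0,"claw": 1},{"dx": 0,"dy": 0,"dz": -0.06,"ax": 0,"ay": 0,"az": 0,"claw": 1},{"dx": 0,"dy": 0,"dz": -0.06,"ax": 0,"ay": 0,"az": 0,"claw": 1}])

```text
clock: 17.85
eef_pos: [534.1, 14.6, 85.4]
tool_rot: [-1.571, 0.0, -1.537]
force: [0.0, 0.5, -1.0]
width: 16.0
```

Run:
```python
from h import *
s=read_state(); print(s['clock'],s['eef_pos'],s['tool_rot'],s['force'],s['torque'])
```

```text
17.85 [534.0592722   14.58964595  85.35336619] [-1.57071403e+00  5.61414897e-05 -1.53676952e+00] [ 0.03003207  0.45742074 -1.01425217] [-0.03974231  0.00189724  0.01835747]
```

>>> servo_tool(increments=[{"dx": 0,"dy": 0,"dz": -0.06,"ax": 0,"ay": 0,"az": 0,"claw": 1},{"dx": 0,"dy": 0,"dz": -0.06,"ax": 0,"ay": 0,"az": 0,"claw": 1},{"dx": 0,"dy": 0,"dz": -0.06,"ax": 0,"ay": 0,"az": 0,"claw": 1}])

```text
clock: 18.1
eef_pos: [534.1, 14.6, 84.7]
tool_rot: [-1.571, 0.0, -1.537]
force: [0.1, -0.2, -1.0]
width: 16.3
```

Run:
```python
from h import *
s=read_state(); print(s['clock'],s['eef_pos'],s['tool_rot'],s['force'],s['torque'])
```

```text
18.1 [534.12198049  14.55721731  84.74835396] [-1.57062469e+00  4.14176860e-05 -1.53690667e+00] [ 0.1192494  -0.20922586 -1.0279237 ] [0.02366344 0.0252064  0.00949616]
```

>>> servo_tool(increments=[{"dx": 0,"dy": 0,"dz": -0.05,"ax": 0,"ay": 0,"az": 0,"claw": 1},{"dx": 0,"dy": 0,"dz": -0.05,"ax": 0,"ay": 0,"az": 0,"claw": 1},{"dx": 0,"dy": 0,"dz": -0.05,"ax": 0,"ay": 0,"az": 0,"claw": 1}])

```text
clock: 18.35
eef_pos: [534.1, 14.5, 84.3]
tool_rot: [-1.571, 0.0, -1.537]
force: [0.4, 0.4, -0.9]
width: 16.3
```

Run:
```python
from h import *
s=read_state(); print(s['clock'],s['eef_pos'],s['tool_rot'],s['force'],s['torque'])
```

```text
18.35 [534.11851978  14.53494002  84.26166369] [-1.57063908e+00  4.50121606e-05 -1.53690418e+00] [ 0.44192682  0.41707347 -0.92385844] [-0.04047627 -0.04391946 -0.00061529]
```

>>> servo_tool(increments=[{"dx": 0,"dy": 0,"dz": -0.05,"ax": 0,"ay": 0,"az": 0,"claw": 1},{"dx": 0,"dy": 0,"dz": -0.05,"ax": 0,"ay": 0,"az": 0,"claw": 1},{"dx": 0,"dy": 0,"dz": -0.05,"ax": 0,"ay": 0,"az": 0,"claw": 1}])

```text
clock: 18.6
eef_pos: [534.1, 14.5, 83.8]
tool_rot: [-1.571, 0.0, -1.537]
force: [-0.1, 0.4, -1.6]
width: 16.4
```

Run:
```python
from h import *
s=read_state(); print(s['clock'],s['eef_pos'],s['tool_rot'],s['force'],s['torque'])
```

```text
18.6 [534.12024227  14.50511322  83.76578768] [-1.57063901e+00  5.13234459e-06 -1.53687514e+00] [-0.065167    0.35801331 -1.59318187] [ 0.06950972  0.00497904 -0.06750229]
```

>>> servo_tool(increments=[{"dx": 0,"dy": 0,"dz": -0.05,"ax": 0,"ay": 0,"az": 0,"claw": 1},{"dx": 0,"dy": 0,"dz": -0.05,"ax": 0,"ay": 0,"az": 0,"claw": 1},{"dx": 0,"dy": 0,"dz": -0.05,"ax": 0,"ay": 0,"az": 0,"claw": 1}])

```text
clock: 18.85
eef_pos: [534.1, 14.5, 83.3]
tool_rot: [-1.571, -0.0, -1.537]
force: [-0.8, -0.6, 0.2]
width: 16.0
```

Run:
```python
from h import *
s=read_state(); print(s['clock'],s['eef_pos'],s['tool_rot'],s['force'],s['torque'])
```

```text
18.85 [534.10669212  14.47919088  83.26141288] [-1.57066578e+00 -2.38045084e-05 -1.53691848e+00] [-0.78151514 -0.56415969  0.23442591] [ 0.04299684 -0.0728042  -0.02648765]
```

>>> servo_tool(increments=[{"dx": 0,"dy": 0,"dz": 0.13,"ax": 0,"ay": 0,"az": 0,"claw": 1},{"dx": 0,"dy": 0,"dz": 0.14,"ax": 0,"ay": 0,"az": 0,"claw": 1},{"dx": -0.02,"dy": 0.5,"dz": 0.14,"ax": 0,"ay": 0,"az": 0,"claw": 1},{"dx": -0.03,"dy": 1,"dz": 0.14,"ax": 0,"ay": 0,"az": 0,"claw": 1},{"dx": -0.05,"dy": 1.5,"dz": 0.14,"ax": 0,"ay": 0,"az": 0,"claw": 1},{"dx": -0.07,"dy": 2,"dz": 0.14,"ax": 0,"ay": 0,"az": 0,"claw": 1},{"dx": -0.07,"dy": 2,"dz": 0.14,"ax": 0,"ay": 0,"az": 0,"claw": 1}])

```text
clock: 19.43
eef_pos: [533.1, 36.7, 84.4]
tool_rot: [-1.571, 0.001, -1.534]
force: [0.7, 0.8, -1.2]
width: 15.9
```

Run:
```python
from h import *
I=snap('side','side12');s=read_state(); print(s['clock'],s['eef_pos'],s['tool_rot'],s['force'],s['torque'],s['width'])
im=cv2.convertScaleAbs(I['color'][150:215,265:345,::-1],alpha=1.6,beta=10)
cv2.imwrite('pics/12c.png',cv2.resize(im,None,fx=9,fy=9,interpolation=cv2.INTER_CUBIC))
```

```text
19.4833 [533.18611751  35.93819967  84.50573934] [-1.57111271e+00  7.40736377e-04 -1.53495793e+00] [-0.06298349  1.06148075 -1.46017249] [0.1055292  0.00918482 0.03297252] 15.813048407273996
```

View pics/12c.png

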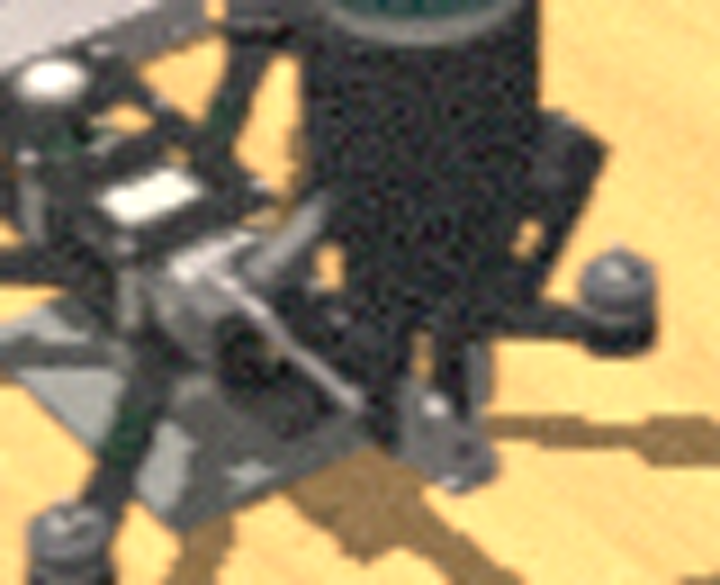

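>>> servo_tool(increments=[{"dx": -0.01,"dy": 0.4,"dz": 0,"ax": 0,"ay": 0,"az": 0,"claw": 1},{"dx": -0.03,"dy": 0.8,"dz": 0,"ax": 0,"ay": 0,"az": 0,"claw": 1},{"dx": -0.04,"dy": 1.2,"dz": 0,"ax": 0,"ay": 0,"az": 0,"claw": 1},{"dx": -0.06,"dy": 1.6,"dz": 0,"ax": 0,"ay": 0,"az": 0,"claw": 1},{"dx": -0.07,"dy": 2,"dz": 0,"ax": 0,"ay": 0,"az": 0,"claw": 1},{"dx": -0.07,"dy": 2,"dz": 0,"ax": 0,"ay": 0,"az": 0,"claw": 1}])

```text
clock: 19.98
eef_pos: [532.6, 56.0, 84.5]
tool_rot: [-1.571, 0.001, -1.535]
force: [-0.1, 0.8, -1.3]
width: 15.8
```

>>> servo_tool(increments=[{"dx": -0.01,"dy": 0.15,"dz": 0,"ax": 0,"ay": 0,"az": 0,"claw": 1},{"dx": -0.01,"dy": 0.3,"dz": 0,"ax": 0,"ay": 0,"az": 0,"claw": 1},{"dx": -0.01,"dy": 0.4,"dz": 0,"ax": 0,"ay": 0,"az": 0,"claw": 1},{"dx": -0.01,"dy": 0.4,"dz": 0,"ax": 0,"ay": 0,"az": 0,"claw": 1}])

```text
clock: 20.32
eef_pos: [532.5, 58.7, 84.6]
tool_rot: [-1.571, 0.0, -1.537]
force: [0.5, -0.8, -0.6]
width: 16.3
```

Run:
```python
from h import *
I=snap('side','side13');s=read_state(); print(s['clock'],s['eef_pos'],s['tool_rot'],s['force'],s['torque'],s['width'])
im=cv2.convertScaleAbs(I['color'][145:210,260:340,::-1],alpha=1.6,beta=10)
cv2.imwrite('pics/13c.png',cv2.resize(im,None,fx=9,fy=9,interpolation=cv2.INTER_CUBIC))
```

```text
20.3667 [532.56487073  58.69894875  84.62809859] [-1.57077558e+00  2.14598704e-04 -1.53679676e+00] [ 0.28721934  0.21860056 -1.62863433] [ 0.05983672  0.01050006 -0.02416315] 15.899362448429603
```

View pics/13c.png

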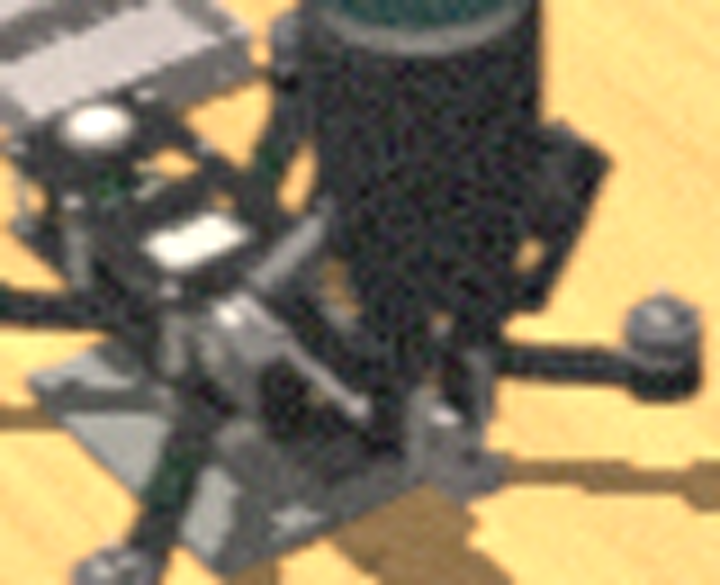

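>>> servo_tool(increments=[{"dx": 0,"dy": 0.1,"dz": 0,"ax": 0,"ay": 0,"az": 0,"claw": 1},{"dx": -0.01,"dy": 0.2,"dz": 0,"ax": 0,"ay": 0,"az": 0,"claw": 1},{"dx": -0.01,"dy": 0.3,"dz": 0,"ax": 0,"ay": 0,"az": 0,"claw": 1},{"dx": -0.01,"dy": 0.3,"dz": 0,"ax": 0,"ay": 0,"az": 0,"claw": 1}])

```text
clock: 20.7
eef_pos: [532.4, 61.8, 84.6]
tool_rot: [-1.571, 0.0, -1.537]
force: [-0.6, 0.5, -1.0]
width: 15.8
```

>>> servo_tool(increments=[{"dx": 0,"dy": 0.1,"dz": 0,"ax": 0,"ay": 0,"az": 0,"claw": 1},{"dx": -0.01,"dy": 0.2,"dz": 0,"ax": 0,"ay": 0,"az": 0,"claw": 1},{"dx": -0.01,"dy": 0.3,"dz": 0,"ax": 0,"ay": 0,"az": 0,"claw": 1},{"dx": -0.01,"dy": 0.3,"dz": 0,"ax": 0,"ay": 0,"az": 0,"claw": 1}])

```text
clock: 21.03
eef_pos: [532.4, 64.9, 84.6]
tool_rot: [-1.571, 0.0, -1.536]
force: [0.1, 0.6, -1.0]
width: 16.3
```

>>> servo_tool(increments=[{"dx": 0,"dy": 0.1,"dz": 0,"ax": 0,"ay": 0,"az": 0,"claw": 1},{"dx": -0.01,"dy": 0.2,"dz": 0,"ax": 0,"ay": 0,"az": 0,"claw": 1},{"dx": -0.01,"dy": 0.3,"dz": 0,"ax": 0,"ay": 0,"az": 0,"claw": 1},{"dx": -0.01,"dy": 0.3,"dz": 0,"ax": 0,"ay": 0,"az": 0,"claw": 1}])

```text
clock: 21.37
eef_pos: [532.2, 67.9, 84.6]
tool_rot: [-1.571, 0.0, -1.536]
force: [-0.4, 0.3, -0.9]
width: 16.2
```

Run:
```python
from h import *
s=read_state(); print(s['clock'],s['eef_pos'],s['tool_rot'],s['force'],s['torque'])
```

```text
21.3667 [532.22776275  67.90089886  84.610801  ] [-1.57081916e+00  2.39307184e-04 -1.53649394e+00] [-0.44591034  0.26133922 -0.9009167 ] [ 0.08133996 -0.01218197 -0.00565032]
```

>>> servo_tool(increments=[{"dx": 0,"dy": 0.1,"dz": 0,"ax": 0,"ay": 0,"az": 0,"claw": 1},{"dx": -0.01,"dy": 0.2,"dz": 0,"ax": 0,"ay": 0,"az": 0,"claw": 1},{"dx": -0.01,"dy": 0.2,"dz": 0,"ax": 0,"ay": 0,"az": 0,"claw": 1}])

```text
clock: 21.62
eef_pos: [532.2, 69.8, 84.6]
tool_rot: [-1.571, 0.0, -1.537]
force: [0.6, 0.7, -0.9]
width: 16.0
```

>>> servo_tool(increments=[{"dx": 0,"dy": 0.1,"dz": 0,"ax": 0,"ay": 0,"az": 0,"claw": 1},{"dx": -0.01,"dy": 0.2,"dz": 0,"ax": 0,"ay": 0,"az": 0,"claw": 1},{"dx": -0.01,"dy": 0.2,"dz": 0,"ax": 0,"ay": 0,"az": 0,"claw": 1}])

```text
clock: 21.87
eef_pos: [532.0, 71.9, 84.6]
tool_rot: [-1.571, 0.0, -1.537]
force: [0.0, -0.1, -1.6]
width: 16.1
```

>>> servo_tool(increments=[{"dx": 0,"dy": 0.1,"dz": 0,"ax": 0,"ay": 0,"az": 0,"claw": 1},{"dx": -0.01,"dy": 0.2,"dz": 0,"ax": 0,"ay": 0,"az": 0,"claw": 1},{"dx": -0.01,"dy": 0.2,"dz": 0,"ax": 0,"ay": 0,"az": 0,"claw": 1}])

```text
clock: 22.12
eef_pos: [531.9, 73.8, 84.6]
tool_rot: [-1.571, 0.0, -1.537]
force: [-0.6, 0.4, -0.9]
width: 16.1
```

Run:
```python
from h import *
s=read_state(); print(s['clock'],s['eef_pos'],s['tool_rot'],s['force'],s['torque'])
```

```text
22.1167 [531.94227418  73.84331042  84.61308503] [-1.57079258e+00  1.95013819e-04 -1.53653778e+00] [-0.60111662  0.35788628 -0.87814341] [-0.02238597 -0.03883212  0.03020529]
```

>>> servo_tool(increments=[{"dx": 0,"dy": 0.1,"dz": 0,"ax": 0,"ay": 0,"az": 0,"claw": 1},{"dx": -0.01,"dy": 0.2,"dz": 0,"ax": 0,"ay": 0,"az": 0,"claw": 1},{"dx": -0.01,"dy": 0.2,"dz": 0,"ax": 0,"ay": 0,"az": 0,"claw": 1}])

```text
clock: 22.37
eef_pos: [531.9, 75.1, 84.6]
tool_rot: [-1.571, -0.001, -1.537]
force: [-0.3, -2.2, -1.2]
width: 16.3
```

>>> servo_tool(increments=[{"dx": 0,"dy": 0.1,"dz": 0,"ax": 0,"ay": 0,"az": 0,"claw": 1},{"dx": -0.01,"dy": 0.2,"dz": 0,"ax": 0,"ay": 0,"az": 0,"claw": 1},{"dx": -0.01,"dy": 0.2,"dz": 0,"ax": 0,"ay": 0,"az": 0,"claw": 1}])

```text
clock: 22.62
eef_pos: [531.9, 75.9, 84.6]
tool_rot: [-1.57, -0.002, -1.538]
force: [0.3, -6.3, 0.1]
width: 16.4
```

>>> servo_tool(increments=[{"dx": 0,"dy": 0.1,"dz": 0,"ax": 0,"ay": 0,"az": 0,"claw": 1},{"dx": -0.01,"dy": 0.2,"dz": 0,"ax": 0,"ay": 0,"az": 0,"claw": 1},{"dx": -0.01,"dy": 0.2,"dz": 0,"ax": 0,"ay": 0,"az": 0,"claw": 1}])

```text
clock: 22.87
eef_pos: [531.8, 76.4, 84.6]
tool_rot: [-1.57, -0.004, -1.539]
force: [-0.0, -7.5, -1.0]
width: 16.1
```

Run:
```python
from h import *
s=read_state(); print(s['clock'],s['eef_pos'],s['tool_rot'],s['force'],s['torque'])
```

```text
22.8667 [531.8246995   76.35066532  84.64307799] [-1.57026387 -0.00381141 -1.53891612] [-0.04594861 -7.52362476 -1.04342929] [-1.77634141 -0.02534663  0.04190268]
```

```bash
cat > rd.py <<'E'
from h import *
s=read_state(); print(s['clock'],s['eef_pos'].round(2),s['tool_rot'].round(4),'F',s['force'].round(2),'M',s['torque'].round(3),s['width'].round(1), 'tau',s['tau'].round(2))
E
python3 rd.py
```

```text
Traceback (most recent call last):
  File "rd.py", line 2, in <module>
    s=read_state(); print(s['clock'],s['eef_pos'].round(2),s['tool_rot'].round(4),'F',s['force'].round(2),'M',s['torque'].round(3),s['width'].round(1), 'tau',s['tau'].round(2))
                                                                                                                                   ^^^^^^^^^^^^^^^^
AttributeError: 'float' object has no attribute 'round'
```

>>> servo_tool(increments=[{"dx": 0,"dy": 0,"dz": -0.05,"ax": 0,"ay": 0,"az": 0,"claw": 1},{"dx": 0,"dy": 0,"dz": -0.05,"ax": 0,"ay": 0,"az": 0,"claw": 1},{"dx": 0,"dy": 0,"dz": -0.05,"ax": 0,"ay": 0,"az": 0,"claw": 1}])

```text
clock: 23.12
eef_pos: [531.9, 76.4, 84.6]
tool_rot: [-1.57, -0.003, -1.539]
force: [-0.3, -7.8, 3.1]
width: 15.7
```

```bash
python3 rd.py
```

```text
Traceback (most recent call last):
  File "rd.py", line 2, in <module>
    s=read_state(); print(s['clock'],s['eef_pos'].round(2),s['tool_rot'].round(4),'F',s['force'].round(2),'M',s['torque'].round(3),s['width'].round(1), 'tau',s['tau'].round(2))
                                                                                                                                   ^^^^^^^^^^^^^^^^
AttributeError: 'float' object has no attribute 'round'
```

>>> servo_tool(increments=[{"dx": 0,"dy": 0,"dz": -0.05,"ax": 0,"ay": 0,"az": 0,"claw": 1},{"dx": 0,"dy": 0,"dz": -0.05,"ax": 0,"ay": 0,"az": 0,"claw": 1},{"dx": 0,"dy": 0,"dz": -0.05,"ax": 0,"ay": 0,"az": 0,"claw": 1}])

```text
clock: 23.37
eef_pos: [531.9, 76.4, 84.5]
tool_rot: [-1.57, -0.003, -1.539]
force: [-1.4, -7.6, 7.2]
width: 16.1
```

```bash
python3 rd.py
python3 - <<'E'
import sys; sys.path.insert(0,'.')
E
python3 - <<'E'
from h import *
I=snap('side','side14')
im=cv2.convertScaleAbs(I['color'][145:210,260:340,::-1],alpha=1.6,beta=10)
cv2.imwrite('pics/14c.png',cv2.resize(im,None,fx=9,fy=9,interpolation=cv2.INTER_CUBIC))
E
```

```text
Traceback (most recent call last):
  File "rd.py", line 2, in <module>
    s=read_state(); print(s['clock'],s['eef_pos'].round(2),s['tool_rot'].round(4),'F',s['force'].round(2),'M',s['torque'].round(3),s['width'].round(1), 'tau',s['tau'].round(2))
                                                                                                                                   ^^^^^^^^^^^^^^^^
AttributeError: 'float' object has no attribute 'round'
```

View pics/14c.png

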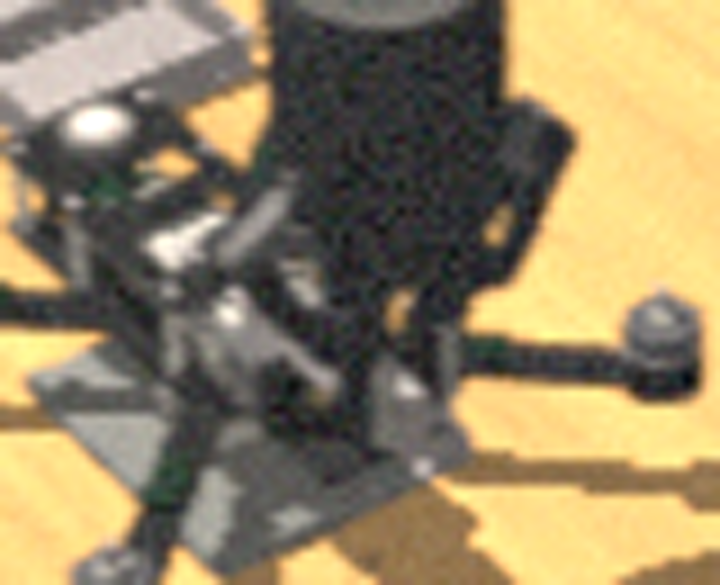

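>>> servo_tool(increments=[{"dx": 0,"dy": 0,"dz": 0.08,"ax": 0,"ay": 0,"az": 0,"claw": 1},{"dx": 0,"dy": 0,"dz": 0.08,"ax": 0,"ay": 0,"az": 0,"claw": 1},{"dx": 0,"dy": 0,"dz": 0.08,"ax": 0,"ay": 0,"az": 0,"claw": 1},{"dx": 0,"dy": 0,"dz": 0.08,"ax": 0,"ay": 0,"az": 0,"claw": 1}])

```text
clock: 23.75
eef_pos: [531.9, 76.4, 84.6]
tool_rot: [-1.57, -0.004, -1.539]
force: [-0.1, -8.5, 1.5]
width: 16.0
```

```bash
sed -i "s/s\['width'\].round(1)/s['width']/" rd.py; python3 rd.py
python3 - <<'E'
from h import *
s=read_state()
print('F',s['force'],'M',s['torque'])
I=snap('side','side15'); J=snap('top','top15')
E
```

```text
23.75 [531.87  76.39  84.62] [-1.5702 -0.0035 -1.5391] F [-0.1  -8.5   1.48] M [-1.642  0.056  0.014] 16.01019665755018 tau [-4.260e+00 -5.056e+01  1.390e+00 -1.181e+01 -1.400e+00  5.900e-01
 -3.000e-02]
F [-0.10007978 -8.49717328  1.47692137] M [-1.64214171  0.05640847  0.01372397]
```

View pics/side15.png

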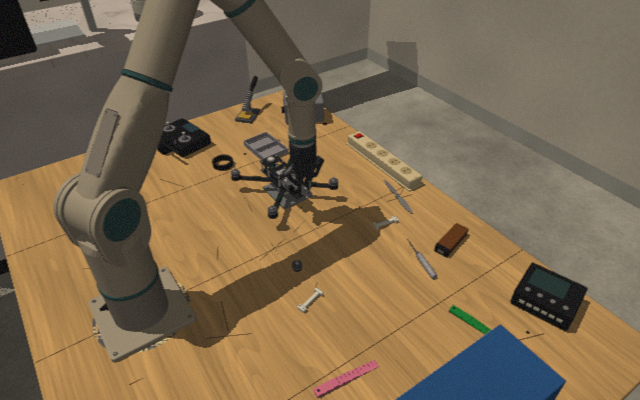

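View pics/top15.png

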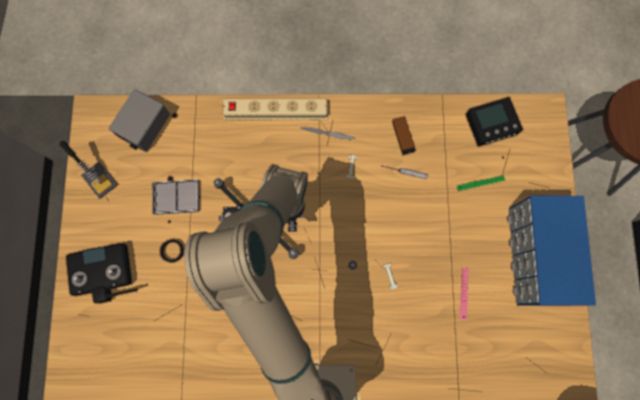

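The gauge is snug at about 8 N. I ease the push a little so it isn't forced, then confirm.

>>> servo_tool(increments=[{"dx": 0,"dy": -0.06,"dz": 0,"ax": 0,"ay": 0,"az": 0,"claw": 1},{"dx": 0,"dy": -0.06,"dz": 0,"ax": 0,"ay": 0,"az": 0,"claw": 1},{"dx": 0,"dy": -0.06,"dz": 0,"ax": 0,"ay": 0,"az": 0,"claw": 1},{"dx": 0,"dy": -0.06,"dz": 0,"ax": 0,"ay": 0,"az": 0,"claw": 1},{"dx": 0,"dy": -0.06,"dz": 0,"ax": 0,"ay": 0,"az": 0,"claw": 1},{"dx": 0,"dy": -0.06,"dz": 0,"ax": 0,"ay": 0,"az": 0,"claw": 1}])

```text
clock: 24.35
eef_pos: [531.8, 76.4, 84.6]
tool_rot: [-1.57, -0.003, -1.539]
force: [0.1, -7.7, 0.4]
width: 15.8
```

```bash
python3 rd.py
```

```text
24.35 [531.82  76.37  84.59] [-1.5703 -0.0028 -1.5388] F [ 0.1  -7.74  0.44] M [-1.489  0.077  0.019] 15.825197384689519 tau [ -3.67 -50.44   1.97 -11.63  -1.18   0.51  -0.  ]
```

Steady: the tool holds its position, still snug and gripped. I hand in.

```bash
python3 -c "
from cell import finish_job
print(finish_job())"
```

```text
the job is handed in; nothing more can be done
None
```

I slid the grey battery silver end first into the bay until it met the end stop. Its position held still while the push rose to about 9 N. I then gripped the steel gauge by its handle, slid it flat along the battery under the bar until it dragged, eased the push slightly, and handed in still holding it.

**Last checks:**
- **Battery:** pictures after release show it in the bay with its socket facing out and about 45 mm in front of the bar.
- **Gauge:** it stood still under a push of about 8 N with almost no vertical load (0.4 N). The tip is about 36 mm past the bar's edge, which means a gap of roughly 5.6 mm. That figure comes from the arm's position, not a direct reading.
- **Flatness:** lowering the command by 1 mm moved the tool only about 0.1 mm, so the gauge was bearing on something firm, which I took as lying flat. An earlier test away from the bar felt contact about 1 mm lower than expected, which I did not resolve.
- **Other items:** everything I could see lay where it started. In the last top picture the arm hid the gauge and most of the drone, so I could not check the insertion from above.
- **Limits:** the clock stood at 24.4 s of the 72 s allowed, and no wrist force reading went above about 10 N.

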